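# Restock the dry store with filter cartridges

### The job

Put away the loose gas-filter cartridges: slide the shutter of the dry-storage tube open, lay all the blue (dry) cartridges in its loading trough and feed them through the mouth with the wooden push stick until they stand in one row, without gaps, home against the far end of the tube; then slide the shutter fully shut and leave the stick lying in its rest. The pink (spent) cartridges go into the steel oven tray and the black (carbon) one into the yellow waste bin; neither may be put in the tube. Leave the two brown bottles and the wash bottle where they are.

Things in the scene. Friction and masses are not known exactly. Their poses are not given: they have to be found in the camera images.
- dry_store: Fixed dry-storage magazine for cartridges: open trough, shutter, closed tube, in one line. Origin on the table under the shutter, on the channel's centre line; x = push direction (into the tube), z up. Floors of trough, tube and rest are all at z = 6 mm. Shutter frame at x = -10..0, y = -72..+28, 52 mm high; parts slide through its mouth on the level.
- trough (a point): Middle of the loading trough's floor, in the store's frame x = -125 mm, z = 6 mm. The trough runs from its open rear end at x = -240 to the mouth at x = -10 mm; inner sides at y = +-21 mm, only 10 mm high above the floor; in the last 35 mm lead-in cheeks narrow it to the tube's width.
- mouth (a point): Middle of the tube's mouth, in the store's frame x = 0, z = 24.5 mm. From here the tube runs closed along x to the far stop, whose face is at x = 195 mm; inside 37 mm wide and 37 mm high (z = 6..43), clear window on top, outside top at z = 48 mm (a small dial there reaches 54). Room for three cartridges plus 15 mm.
- stick_rest (a point): Middle of the stick's rest on its floor: in the store's frame x = 95 mm, y = -70 mm, z = 6 mm. The stick lies along the store's x (x = 15..175 mm) between two pairs of rubber saddles (at x = 23..47 and 138..162 mm), 37 mm apart, whose sides rise 12 mm above that floor.
- shutter (a joint): Red shutter plate across the tube's mouth: 0 = shut, 0.045 m = fully open; it slides along the store's -y (to the side on which the stick rest lies), stays where it is left, about 2 N of friction; starts nearly shut.
- shutter_knob (a point): Middle of the shutter's black upright knob, to be pinched from above: 14 to 18 mm diameter, 30 mm tall (from 58 to 87 mm over the table); this point is 75 mm over the table and moves with the shutter. In the store's frame x = -5 mm, y = -10 mm when shut, -55 mm when fully open.
- push_stick: Wooden push stick with black rubber ends, 160 mm long, 30 x 30 mm square section, about 110 g; origin at its centre, x along its length; both ends and all four sides are alike. Starts in its rest on the store.
- fresh_a: Blue (dry) cartridge with white end caps and blue windows; 60 mm long, 34 x 34 mm square section, 50 to 100 g; origin at its centre, x along its length; all four long sides are alike. May be absent.
- fresh_b: Blue (dry) cartridge with white end caps and blue windows; 60 mm long, 34 x 34 mm square section, 50 to 100 g; origin at its centre, x along its length; all four long sides are alike. May be absent.
- fresh_c: Blue (dry) cartridge with white end caps and blue windows; 60 mm long, 34 x 34 mm square section, 50 to 100 g; origin at its centre, x along its length; all four long sides are alike. May be absent.
- spent_a: Pink (spent) cartridge with white end caps and pink windows; 60 mm long, 34 x 34 mm square section, 50 to 100 g; origin at its centre, x along its length; all four long sides are alike. May be absent.
- spent_b: Pink (spent) cartridge with white end caps and pink windows; 60 mm long, 34 x 34 mm square section, 50 to 100 g; origin at its centre, x along its length; all four long sides are alike. May be absent.
- carbon_a: Black (carbon) cartridge with white end caps and black windows; 60 mm long, 34 x 34 mm square section, 50 to 100 g; origin at its centre, x along its length; all four long sides are alike. May be absent.
- oven_tray: Fixed steel oven tray, outside 134 x 84 mm (x, y), walls 3 mm, 20 mm high (rim 22), floor 3 mm; origin under its centre on the table.
- waste_bin: Fixed yellow waste bin, outside 88 x 88 mm, walls 3 mm, 45 mm high (rim 48), floor 4 mm; origin under its centre on the table.
- reagent_a: Brown reagent bottle, 46 mm diameter, 92 mm tall, to be left alone; origin under it.
- reagent_b: Brown reagent bottle, 40 mm diameter, 84 mm tall, to be left alone; origin under it.
- wash_bottle: White wash bottle with red cap, 195 mm tall, to be left alone; origin under it.
Things that resemble listed ones, but are neither listed nor needed, are in the scene too. What is shaped like the fresh_c but turquoise is not meant.

How it is judged:
By the outcome, as a careful person would: the job done as asked, in the order asked, and still so for the second after the job is handed in, with the robot touching nothing.
Of fresh_a, fresh_b, fresh_c only 2 to 3 are there at a start; the rules pass over those that are not, and their reading is None.
Of spent_a, spent_b, carbon_a only 2 to 3 are there at a start; the rules pass over those that are not, and their reading is None.
At some moment in a run one of fresh_a, fresh_b, fresh_c, spent_a, spent_b, carbon_a may be knocked a few centimetres aside while the robot is not near it.
Once in a run the grip may slacken for a moment while it holds something.
It also fails if it takes over 210 s, if anything falls off the work surface, if the arm or the gripper's body presses on something with over 40 N, if the wrist force passes 120 N, or if a joint passes its speed limit or range.

### The arm

A 7-joint arm with a two-finger parallel gripper is mounted at the origin on a cart in front of the work surface, level with it; the furniture and walls round the work are solid. World frame = base frame: x ahead of the robot, y to its left, z up, the work surface at z = 0. Lengths are in m, angles in rad, forces in N, time in s.
With the tool pointing down it reaches from about 0.425 to 1.025 m from the base axis. Payload 9.4 kg.
Tool frame: the origin (TCP) lies midway between the tips of the shut fingers; the grasp point (between the pads) lies tcp_to_grasp behind it (tcp_to_grasp is the distance from the TCP to the grasp point, in m); z points along the fingers, y is the line along which they close (so a half turn about z gives the same grasp; the last joint's range is limited). The gripper opens to 85 mm and grips with 20 to 120 N. Pads are 22 mm wide; open, the fingers measure 114 mm over their backs; the gripper's body (76 mm by 85 mm) begins 54 mm behind the grasp point. The pads swing forward as they close: fully open they stand 13 mm farther back than shut.
Start: joints at [1.13, 0.599, -0.003, 1.599, 0.002, 0.943, -0.08], TCP at [0.258, -0.678, 0.231] pointing down, gripper open.
Joint ranges: [-2.57, 2.57], [-0.35, 1.97], [-1.29, 1.29], [0.11, 2.56], [-1.05, 4.19], [0.11, 1.86], [-2.63, 2.63]. Speed limits (rad/s): [2.22, 2.22, 3.01, 3.01, 3.14, 3.14, 3.14].

### API

Orientations are given as a rotation vector (axis times angle).
In Python, from rig import state, camera, job_done, tcp_to_grasp gives the robot as it stands.
- The arm moves only by the tool jog_arm, never from a script. Its argument "increments" is a list of rows, each a list of 3 entries, a list of its own where there are three numbers: the shift along the tool's x, y, z in shares of 750 mm (1.0 is 750 mm), then the turn, a rotation vector about the tool's x, y, z in shares of 180 degrees (1.0 is 180 degrees), then the opening, from -1 (shut) to 1 (fully open). In form: [[[tx, ty, tz], [ax, ay, az], jaw], ...]. A call has 1 to 10 rows; each row is the pose to reach, as a shift and turn from the pose commanded when the call began, along the tool's axes at that moment; what a row does not reach only later rows make up. A row lasts 1/10 s, in which the tool goes at most 50 mm and 8.59 degrees, less where a joint would pass 70% of its speed; a pose out of reach is approached as far as the arm can. No shift or turn number may pass 1 either way. A call with a gripper value outside its range is refused whole. The fingers move at their own pace and stop on an object; the grip force is fixed at half the most. Time passes only in rows, so rows that repeat a pose let the fingers close. It gives the time, the measured TCP pose, the force, the opening and the grip force at its end, in the units of the state.
- state(): the state, without advancing time (a new reading comes with each control period).
- camera(name): name is "side" or "top" or "wrist"; returns a dict with "image" (480x640x3 uint8, red, green, blue), "z_map" (480x640 float32, m along the optical axis (not along the pixel's ray), 0 where there is no reading), "K" (3x3 intrinsics, pixels), "world_from_camera" (4x4, takes a point from camera to world coordinates). Camera axes: x right, y down, z forward; pixel columns grow to the right and rows downward; lengths in m; the calibration is good to about 2 mm. A picture is of the moment at which its call begins.
- job_done(): hands the job in; it is judged then, once.
The state is a dict: "time_s": time; "q": joint angles; "qd": joint speeds; "joint_efforts": joint torques, N m; "eef_pos": TCP position; "tool_rot": TCP orientation; "force": force on the tool from outside, world axes, zero at the start; "wrist_torque": the same for the moment, N m; "opening": opening from 0.0 (shut) to 1.0 (fully open); "finger_force": force on a finger pad.
Only numpy, scipy, OpenCV 4.12 (cv2) and the standard library are available. Lean on these libraries where they do the work, as an engineer would, in place of code of your own. Each camera call takes 0.05 s, during which the arm holds its last target. There are 200 camera calls.

## Working session

There is one attempt and no reset: what is moved stays moved. The work goes in short steps, Python scripts to look and compute and a tool call to move; the robot and the scene stay as the last step left them, time stands still between calls to the robot, and variables do not carry over. Pictures are saved under pics/ and viewed, at most 14 in all, crops included, and the job is handed in when it is done.

Besides the shell and the picture viewer there is one more tool, called after "Request:" as name(argument=value, ...) on one line, values as JSON. jog_arm: Moves the arm, as the interface text tells. Its arguments: {"type":"object","properties":{"increments":{"type":"array"}},"required":["increments"]}

```bash
ls; mkdir -p pics
cat > h.py <<'E'
import numpy as np, cv2
from rig import state, camera, job_done, tcp_to_grasp
from scipy.spatial.transform import Rotation as R
def cam(n):
    c=camera(n); return c
def pts(c):
    K=c["K"];z=c["z_map"];v,u=np.mgrid[0:z.shape[0],0:z.shape[1]]
    P=np.stack([(u-K[0,2])/K[0,0]*z,(v-K[1,2])/K[1,1]*z,z],-1)
    T=c["world_from_camera"];W=P@T[:3,:3].T+T[:3,3]
    W[z==0]=np.nan
    return W
def save(n,im): cv2.imwrite("pics/"+n,im[...,::-1])
E
python3 - <<'E'
from h import *
print(tcp_to_grasp if not callable(tcp_to_grasp) else tcp_to_grasp()); print(state())
for n in ["top","side"]:
    c=cam(n); save(n+"0.png",c["image"]); np.savez(n+"0.npz",W=pts(c),im=c["image"]); print(c["K"],c["world_from_camera"])
E
```

```text
pics
0.0187
{'time_s': 0.0, 'q': array([ 1.13034194,  0.60013198, -0.00256043,  1.60014892,  0.0017817 ,
        0.94291226, -0.0797602 ]), 'qd': array([ 5.99497861e-04, -1.31632855e-04,  1.21250164e-05, -1.81181623e-03,
        2.37172441e-04,  4.98821113e-04,  7.89730170e-04]), 'joint_efforts': array([-2.20851662e-04, -7.76450944e+01,  1.56418238e+00, -2.57999110e+01,
        1.21963859e-02,  9.07467620e-03, -9.83163545e-06]), 'eef_pos': array([ 0.25776848, -0.67710588,  0.23040496]), 'tool_rot': array([-3.08822609e+00, -5.68116707e-01,  6.40363707e-04]), 'force': array([0.70300478, 0.66789058, 0.66432062]), 'wrist_torque': array([ 0.01775753, -0.0084638 ,  0.00433088]), 'finger_force': 0.0, 'opening': 1.001936675127024}
[[458.00553437   0.         327.55448443]
 [  0.         458.00553437 242.66092242]
 [  0.           0.           1.        ]] [[-0.0015761  -0.98573502  0.16829734  0.35802648]
 [-0.99999037  0.00224299  0.00377254 -0.02238447]
 [-0.00409622 -0.16828978 -0.98572906  1.25960396]
 [ 0.          0.          0.          1.        ]]
[[529.24812844   0.         307.39576055]
 [  0.         529.24812844 230.19588993]
 [  0.           0.           1.        ]] [[ 0.96343557  0.20837295 -0.16844172  0.78106621]
 [ 0.26793178 -0.74427035  0.61177954 -0.81805365]
 [ 0.00211213 -0.63454107 -0.77288626  1.06615554]
 [ 0.          0.          0.          1.        ]]
```

View pics/top0.png

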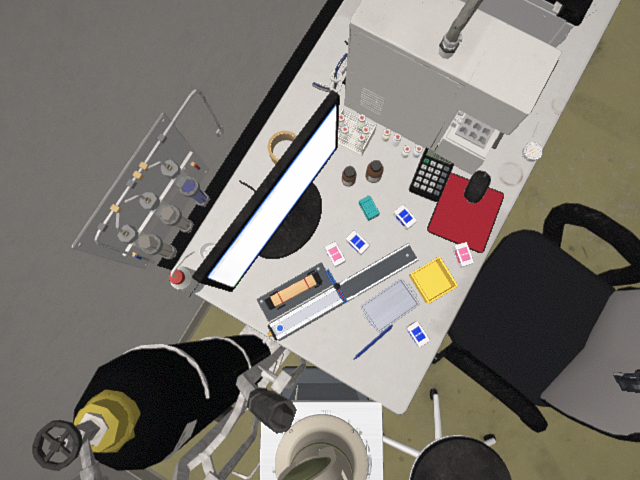

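View pics/side0.png

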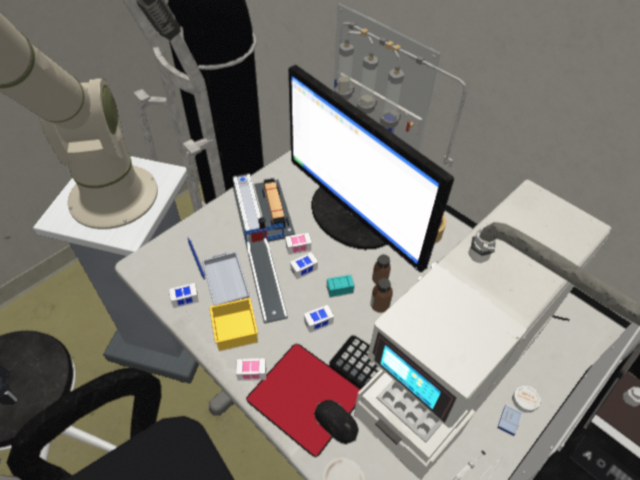

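Top view candidates:
- Blue cartridges at (357,242), (404,216) and (418,334).
- Pink cartridges at (335,254) and (463,254).
- The turquoise block at (369,207) is the decoy. The black mouse at (478,185) and the calculator are not cartridges, and no carbon cartridge is visible.
- Store: tube (272,330) to (340,290), trough on to (412,252), stick at (295,290). Bin at (433,280), tray at (390,305).

```bash
cat > meas.py <<'E'
from h import *
def carts(W,im,zmin=.02,zmax=.05):
    hsv=cv2.cvtColor(im,cv2.COLOR_RGB2HSV); out=[]
    H,S,V=[hsv[...,i].astype(int) for i in range(3)]
    for name,m in [("blue",(H>108)&(H<128)&(S>120)&(V>90)),("pink",(H>160)&(H<178)&(S>70)&(V>120)),("turq",(H>75)&(H<100)&(S>90))]:
        m=m&(W[...,2]>zmin)&(W[...,2]<zmax)
        m=cv2.morphologyEx(m.astype(np.uint8),cv2.MORPH_CLOSE,np.ones((5,5)))
        n,l,st,ce=cv2.connectedComponentsWithStats(m)
        for i in range(1,n):
            if st[i,4]<25: continue
            u,v=ce[i]
            # top face points: near centre, at height of the top
            r=45; yy,xx=np.mgrid[0:480,0:640]
            P0=W[l==i]; c0=np.nanmedian(P0,0)
            near=(np.hypot(W[...,0]-c0[0],W[...,1]-c0[1])<.042)&(abs(W[...,2]-c0[2])<.008)
            nl,ll=cv2.connectedComponents(near.astype(np.uint8)); near=ll==ll[int(v),int(u)] if near[int(v),int(u)] else near
            P=W[near][:,:2].astype(np.float32)
            (cx,cy),(w,h),a=cv2.minAreaRect(P)
            if w<h: a+=90;w,h=h,w
            out.append((name,(int(u),int(v)),round(cx,4),round(cy,4),round(float(c0[2]),4),"L%.3f W%.3f yaw%.1f"%(w,h,a%180)))
    return out
E
python3 - <<'E'
from meas import *
for n in ["top","side"]:
    d=np.load(n+"0.npz");W,im=d["W"],d["im"]; print(n)
    for o in carts(W,im): print(*o)
d=np.load("top0.npz");W,im=d["W"],d["im"]
for nm,u,v in [("mouth",340,289),("trough",400,258),("trough1",350,286),("stick",295,291),("bin",433,280),("tray",390,305),("tubefar",272,330),("tubemid",305,311),("reag",349,175),("reag",375,170),("wash",178,277),("monitorfoot",318,215)]:
    print(nm,W[v-1:v+2,u-1:u+2].reshape(-1,3).mean(0).round(3))
# monitor low edge
c=im[200:360,240:480]; save("crop0.png",cv2.resize(c,None,fx=3.3,fy=3.3,interpolation=cv2.INTER_CUBIC)[:, :800])
E
```

```text
top
blue (307, 185) 0.719 0.0431 0.0388 L0.073 W0.002 yaw144.7
blue (404, 216) 0.6418 -0.2307 0.0335 L0.060 W0.034 yaw39.6
blue (264, 243) 0.565 0.1506 0.0407 L0.081 W0.002 yaw145.5
blue (357, 241) 0.5701 -0.0986 0.0331 L0.058 W0.035 yaw44.9
blue (418, 333) 0.3249 -0.2548 0.0336 L0.060 W0.034 yaw31.6
pink (334, 253) 0.5383 -0.037 0.033 L0.060 W0.034 yaw28.4
pink (462, 253) 0.536 -0.3859 0.0335 L0.060 W0.035 yaw16.2
turq (368, 206) 0.668 -0.1313 0.0331 L0.061 W0.034 yaw26.3
side
blue (361, 216) 0.6822 0.0702 0.0455 L0.082 W0.006 yaw144.4
blue (304, 264) 0.5746 -0.1008 0.0335 L0.062 W0.037 yaw46.5
blue (183, 294) 0.3292 -0.2566 0.0334 L0.061 W0.037 yaw33.8
blue (319, 317) 0.6456 -0.2314 0.034 L0.061 W0.036 yaw40.6
pink (298, 242) 0.542 -0.0382 0.0333 L0.061 W0.037 yaw30.3
pink (250, 368) 0.54 -0.3866 0.0339 L0.061 W0.037 yaw16.4
turq (339, 283) 0.6721 -0.1322 0.0339 L0.060 W0.037 yaw27.8
mouth [ 0.442 -0.051  0.029]
trough [ 0.529 -0.217  0.007]
trough1 [ 0.452 -0.079  0.007]
stick [0.437 0.069 0.035]
bin [ 0.468 -0.306  0.004]
tray [ 0.4   -0.187  0.003]
tubefar [0.335 0.127 0.046]
tubemid [0.384 0.042 0.047]
reag [ 0.743 -0.076  0.08 ]
reag [ 0.755 -0.145  0.086]
wash [0.463 0.344 0.153]
monitorfoot [0.649 0.009 0.014]
```

View pics/crop0.png

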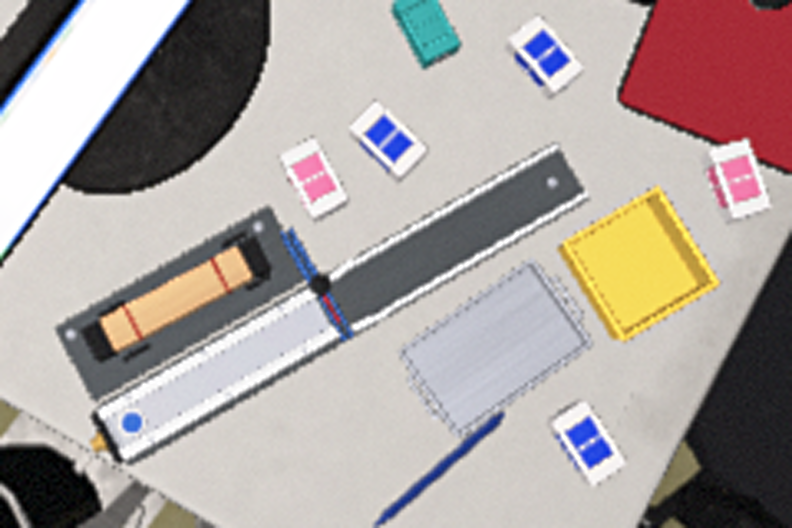

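The crop confirms the choice: three blue cartridges, two pink ones, the turquoise decoy left out. The shutter knob shows at about top pixel (337,286). Next I fit the store, tray and bin.

```bash
cat >> h.py <<'E'
def yawR(psi): # tool y at yaw psi(deg), z down
    p=np.radians(psi); y=np.array([np.cos(p),np.sin(p),0]);z=np.array([0,0,-1.]);return np.stack([np.cross(y,z),y,z],1)
def rel(p,psi,s=None):
    s=s or state(); A=R.from_rotvec(s["tool_rot"]).as_matrix()
    d=A.T@(np.array(p)-s["eef_pos"])*1000
    t=R.from_matrix(A.T@yawR(psi)).as_rotvec(degrees=True)
    return d.round(1),t.round(2)
def yaw_now(s): 
    y=R.from_rotvec(s["tool_rot"]).as_matrix(); return np.degrees(np.arctan2(y[1,1],y[0,1])), y[:,2].round(3)
E
python3 - <<'E'
from meas import *
for n in ["top","side"]:
    d=np.load(n+"0.npz");W,im=d["W"],d["im"]; print(n)
    x,y,z=W[...,0],W[...,1],W[...,2]; sat=cv2.cvtColor(im,cv2.COLOR_RGB2HSV)[...,1]
    def rect(m,nm):
        k,l,st,ce=cv2.connectedComponentsWithStats(m.astype(np.uint8),connectivity=8)
        i=1+np.argmax(st[1:,4]); P=W[l==i]
        print(nm,st[i,4],cv2.minAreaRect(P[:,:2].astype(np.float32)),np.median(P[:,2]).round(4),P[:,:2].mean(0).round(4))
    box=(x>.29)&(x<.6)&(y>-.3)&(y<.2)
    rect(box&(z>.043)&(z<.050)&(y>-.06)&(x<.46),"tube top")
    rect(box&(z>.003)&(z<.0095)&(im.max(-1)<130)&(y<-.04),"trough floor")
    rect((x>.37)&(x<.50)&(y>0)&(y<.14)&(z>.028)&(z<.040)&(sat>60)&(im.max(-1)>100),"stick")
    rect((abs(x-.445)<.05)&(abs(y+.04)<.05)&(z>.075)&(z<.095),"knob")
    rect((abs(x-.445)<.08)&(abs(y+.04)<.08)&(z>.046)&(z<.058)&(sat>100),"frame")
    rect((abs(x-.468)<.08)&(abs(y+.306)<.08)&(z>.04)&(z<.055),"bin rim")
    rect((abs(x-.40)<.09)&(abs(y+.187)<.09)&(z>.0165)&(z<.028),"tray rim")
E
```

```text
top
tube top 1083 ((0.37906408309936523, 0.04102587699890137), (0.04493536800146103, 0.20526376366615295), 29.813522338867188) 0.0465 [0.3792 0.0405]
trough floor 951 ((0.49022549390792847, -0.15335647761821747), (0.040315888822078705, 0.23013563454151154), 29.892234802246094) 0.0062 [ 0.4907 -0.1542]
stick 520 ((0.4396132230758667, 0.07506641000509262), (0.02998661808669567, 0.12736034393310547), 28.225841522216797) 0.0355 [0.4395 0.0748]
knob 35 ((0.44604986906051636, -0.04059132561087608), (0.012844803743064404, 0.01523068081587553), 89.42127990722656) 0.0861 [ 0.4464 -0.0408]
frame 35 ((0.42391183972358704, -0.05410333722829819), (0.03728880733251572, 0.009688261896371841), 30.561216354370117) 0.0515 [ 0.4249 -0.0536]
bin rim 288 ((0.4664105474948883, -0.29871422052383423), (0.09272486716508865, 0.09359701722860336), 29.9736385345459) 0.0472 [ 0.4671 -0.3007]
tray rim 293 ((0.4006163477897644, -0.1840669959783554), (0.08580811321735382, 0.14946693181991577), 34.19319534301758) 0.0216 [ 0.4015 -0.1861]
side
tube top 781 ((0.38124504685401917, 0.041336074471473694), (0.047667056322
[... 235 characters left out ...]
4420880377292633, 0.07548652589321136), (0.0301788542419672, 0.13134215772151947), 28.26479148864746) 0.0362 [0.443  0.0731]
knob 49 ((0.4497498869895935, -0.04118020087480545), (0.01500480342656374, 0.02190800942480564), 19.05695915222168) 0.0859 [ 0.4512 -0.0436]
frame 131 ((0.4537101089954376, -0.04063718765974045), (0.09842612594366074, 0.0174191202968359), 32.202972412109375) 0.0511 [ 0.4561 -0.0388]
bin rim 433 ((0.4699805676937103, -0.2995226979255676), (0.09286792576313019, 0.09599409997463226), 30.251789093017578) 0.0474 [ 0.4685 -0.2982]
tray rim 339 ((0.4022917151451111, -0.18206867575645447), (0.08592752367258072, 0.14431141316890717), 34.101348876953125) 0.0219 [ 0.4017 -0.18  ]
```

```bash
python3 -c "
from h import *
s=state();print(yaw_now(s),rel([.447,-.041,.16],29.8,s))"
```

```text
(np.float64(-69.15409909246985), array([-0.001,  0.001, -1.   ])) (array([ 403.2, -527.1,   71.2]), array([-7.000e-02, -6.000e-02, -9.895e+01]))
```

The rows are not in the units I measure in: shifts go in shares of 750 mm and turns go in shares of 180 degrees. I convert before sending: -264 mm / 750 = -0.352, 200 mm / 750 = 0.2667, -50 degrees / 180 = -0.2778.

Request:
jog_arm(increments=[[[0.2667, -0.352, 0.0133], [0, 0, -0.2778], 1], [[0.2667, -0.352, 0.0133], [0, 0, -0.2778], 1], [[0.2667, -0.352, 0.0133], [0, 0, -0.2778], 1], [[0.2667, -0.352, 0.0133], [0, 0, -0.2778], 1], [[0.2667, -0.352, 0.0133], [0, 0, -0.2778], 1], [[0.2667, -0.352, 0.0133], [0, 0, -0.2778], 1], [[0.2667, -0.352, 0.0133], [0, 0, -0.2778], 1], [[0.2667, -0.352, 0.0133], [0, 0, -0.2778], 1], [[0.2667, -0.352, 0.0133], [0, 0, -0.2778], 1]])

```text
time_s: 1.0
eef_pos: [0.3511, -0.3594, 0.2214]
tool_rot: [2.559, 1.822, -0.0]
force: [-1.0, -1.0, 0.2]
opening: 1.0
finger_force: 0.0
```

```bash
python3 -c "
from h import *
s=state();print(s['time_s'],s['eef_pos'],yaw_now(s),rel([.447,-.041,.16],29.8,s))"
```

```text
1.0 [ 0.3510989  -0.35942613  0.22135267] (np.float64(-19.085282371671724), array([-0., -0., -1.])) (array([332.3, -13.5,  61.3]), array([-1.000e-02,  1.000e-02, -4.889e+01]))
```

Scaled: 332 mm / 750 = 0.4427, 61 mm / 750 = 0.0813, -49 degrees / 180 = -0.2722.

Request:
jog_arm(increments=[[[0.4427, -0.0187, 0.0813], [0, 0, -0.2722], 1], [[0.4427, -0.0187, 0.0813], [0, 0, -0.2722], 1], [[0.4427, -0.0187, 0.0813], [0, 0, -0.2722], 1], [[0.4427, -0.0187, 0.0813], [0, 0, -0.2722], 1], [[0.4427, -0.0187, 0.0813], [0, 0, -0.2722], 1], [[0.4427, -0.0187, 0.0813], [0, 0, -0.2722], 1], [[0.4427, -0.0187, 0.0813], [0, 0, -0.2722], 1], [[0.4427, -0.0187, 0.0813], [0, 0, -0.2722], 1], [[0.4427, -0.0187, 0.0813], [0, 0, -0.2722], 1]])

```text
time_s: 1.9
eef_pos: [0.447, -0.0418, 0.1599]
tool_rot: [-1.574, -2.718, 0.001]
force: [-0.1, -0.8, -0.1]
opening: 1.006
finger_force: 0.0
```

Run:
```python
from meas import *
s=state();print(s['time_s'],s['eef_pos'],yaw_now(s),s['q'].round(2))
c=cam("wrist");W=pts(c);np.savez("w1.npz",W=W,im=c["image"]);save("w1.png",c["image"])
m=(W[...,2]>.078)&(W[...,2]<.095)&(np.hypot(W[...,0]-.447,W[...,1]+.041)<.03)
print(m.sum(),cv2.minAreaRect(W[m][:,:2].astype(np.float32)))
```

```text
1.9 [ 0.44701791 -0.04183464  0.15985922] (np.float64(29.863156641468464), array([-0.001, -0.   , -1.   ])) [ 0.33  0.43 -0.49  2.26  0.39  0.53  0.06]
731 ((0.4465942084789276, -0.040404774248600006), (0.017316007986664772, 0.017315872013568878), 74.76990509033203)
```

View pics/w1.png

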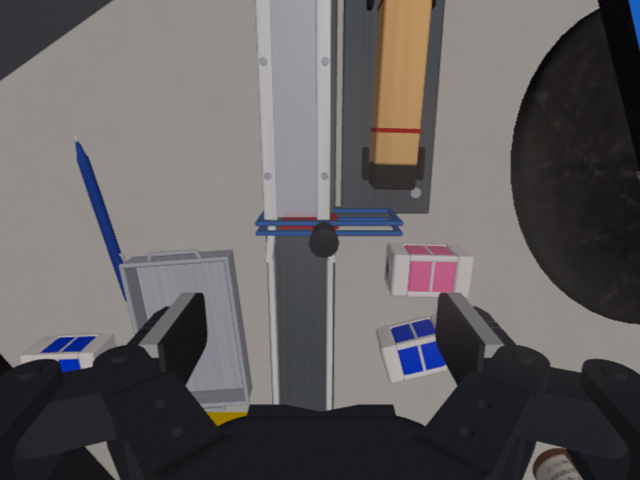

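The wrist view shows the knob at (323,240) just ahead of the open mouth. The depth fit, (0.4466, -0.0404), agrees with the top camera, so I'll pinch and slide along tool +y, which is store -y.

Request:
jog_arm(increments=[[[0.0013, 0, 0.0667], [0, 0, 0], 1], [[0.0013, 0, 0.12], [0, 0, 0], 1], [[0.0013, 0, 0.132], [0, 0, 0], 1], [[0.0013, 0, 0.132], [0, 0, 0], -1], [[0.0013, 0, 0.132], [0, 0, 0], -1], [[0.0013, 0, 0.132], [0, 0, 0], -1], [[0.0013, 0, 0.132], [0, 0, 0], -1], [[0.0013, 0, 0.132], [0, 0, 0], -1], [[0.0013, 0, 0.132], [0, 0, 0], -1], [[0.0013, 0, 0.132], [0, 0, 0], -1]])

```text
time_s: 2.95
eef_pos: [0.4469, -0.0408, 0.0624]
tool_rot: [1.574, 2.716, 0.001]
force: [0.0, -0.9, 11.3]
opening: 0.18
finger_force: 58.2
```

Scaled: 38 mm / 750 = 0.0507, 36 mm / 750 = 0.048.

Request:
jog_arm(increments=[[[0, 0.0107, 0], [0, 0, 0], -1], [[0, 0.0213, 0], [0, 0, 0], -1], [[0, 0.0293, 0], [0, 0, 0], -1], [[0, 0.0373, 0], [0, 0, 0], -1], [[0, 0.044, 0], [0, 0, 0], -1], [[0, 0.048, 0], [0, 0, 0], -1], [[0, 0.0507, 0], [0, 0, 0], -1], [[0, 0.0507, 0], [0, 0, 0], -1]])

```text
time_s: 3.75
eef_pos: [0.4798, -0.0219, 0.0625]
tool_rot: [1.574, 2.717, 0.001]
force: [-0.6, -0.8, 10.3]
opening: 0.179
finger_force: 58.3
```

Scaled: 4 mm / 750 = 0.0053, 2 mm / 750 = 0.0027.

Request:
jog_arm(increments=[[[0, 0.0027, -0.0013], [0, 0, 0], -1], [[0, 0.0053, -0.0013], [0, 0, 0], -1], [[0, 0.0053, -0.0013], [0, 0, 0], -1]])

```text
time_s: 4.05
eef_pos: [0.4799, -0.0218, 0.0625]
tool_rot: [-1.576, -2.715, 0.008]
force: [-7.1, -5.9, 7.4]
opening: 0.177
finger_force: 60.0
```

Scaled: -88 mm / 750 = -0.1173, -50 mm / 750 = -0.0667.

Request:
jog_arm(increments=[[[0, 0, -0.0013], [0, 0, 0], 0.6], [[0, 0, -0.0013], [0, 0, 0], 0.6], [[0, 0, -0.0013], [0, 0, 0], 0.6], [[0, 0, -0.0667], [0, 0, 0], 0.2], [[0, 0, -0.1173], [0, 0, 0], 0.2], [[0, 0, -0.1173], [0, 0, 0], 0.2]])

```text
time_s: 4.65
eef_pos: [0.4849, -0.0191, 0.1542]
tool_rot: [1.572, 2.714, 0.006]
force: [0.6, 0.1, 0.6]
opening: 0.599
finger_force: 0.0
```

Run:
```python
from meas import *
c=cam("top");W=pts(c)
for o in carts(W,c["image"]): print(*o)
m=(W[...,2]>.075)&(W[...,2]<.095)&(np.hypot(W[...,0]-.48,W[...,1]+.022)<.02)
print(m.sum())
c=cam("wrist");W=pts(c)
for o in carts(W,c["image"]): print("w",*o)
m=(W[...,2]>.078)&(W[...,2]<.095)&(np.hypot(W[...,0]-.46,W[...,1]+.03)<.04)
print(m.sum(),W[m].mean(0) if m.any() else 0)
s=state();print(s['time_s'],s['eef_pos'],s['opening'],rel([.566,-.104,.1],-45,s))
```

```text
blue (284, 216) 0.6362 0.1011 0.0386 L0.084 W0.002 yaw144.1
blue (405, 215) 0.6421 -0.2311 0.0336 L0.060 W0.035 yaw38.6
pink (462, 254) 0.5361 -0.3861 0.033 L0.060 W0.035 yaw17.6
turq (368, 206) 0.6683 -0.1314 0.0333 L0.062 W0.034 yaw26.8
0
w blue (614, 189) 0.639 0.0988 0.0437 L0.084 W0.003 yaw145.2
w blue (332, 220) 0.4891 -0.0111 0.0375 L0.004 W0.002 yaw39.1
w blue (259, 224) 0.4387 -0.0193 0.0482 L0.083 W0.047 yaw25.2
w blue (197, 229) 0.4181 -0.0367 0.0451 L0.046 W0.044 yaw28.7
w blue (254, 234) 0.4423 -0.0465 0.0485 L0.070 W0.003 yaw29.6
w blue (361, 339) 0.5554 -0.0906 0.0239 L0.051 W0.004 yaw46.1
w blue (367, 363) 0.5667 -0.1013 0.0327 L0.051 W0.035 yaw45.9
w blue (10, 354) 0.3359 -0.2362 0.0234 L0.048 W0.025 yaw170.8
w blue (9, 379) 0.3368 -0.2467 0.0327 L0.035 W0.035 yaw123.7
w pink (374, 256) 0.5266 -0.0276 0.0236 L0.065 W0.025 yaw53.5
w pink (372, 279) 0.5376 -0.0366 0.0328 L0.060 W0.034 yaw28.7
w turq (473, 437) 0.6878 -0.1209 0.0331 L0.036 W0.016 yaw122.3
777 [ 0.4780509  -0.02143489  0.08564339]
4.75 [ 0.48322131 -0.01984434  0.15107015] 0.6029501552138147 (array([-114.1,   29.9,   51.3]), array([ 1.500e-01, -2.000e-02,  7.481e+01]))
```

Scaled: -114 mm / 750 = -0.152, 50 mm / 750 = 0.0667, 75 degrees / 180 = 0.4167.

Request:
jog_arm(increments=[[[-0.152, 0.04, 0], [0, 0, 0.4167], 0.2], [[-0.152, 0.04, 0], [0, 0, 0.4167], 0.2], [[-0.152, 0.04, 0], [0, 0, 0.4167], 0.2], [[-0.152, 0.04, 0.04], [0, 0, 0.4167], 0.2], [[-0.152, 0.04, 0.0667], [0, 0, 0.4167], 0.2], [[-0.152, 0.04, 0.0667], [0, 0, 0.4167], 0.2], [[-0.152, 0.04, 0.0667], [0, 0, 0.4167], 0.2], [[-0.152, 0.04, 0.0667], [0, 0, 0.4167], 0.2], [[-0.152, 0.04, 0.0667], [0, 0, 0.4167], 0.2], [[-0.152, 0.04, 0.0667], [0, 0, 0.4167], 0.2]])

```text
time_s: 5.75
eef_pos: [0.5647, -0.1032, 0.0989]
tool_rot: [-2.904, -1.197, 0.004]
force: [0.7, -0.1, 0.0]
opening: 0.603
finger_force: 0.0
```

Run:
```python
from meas import *
s=state();print(s['time_s'],s['eef_pos'],s['opening'],yaw_now(s),rel([.566,-.104,.013],-45,s))
```

```text
5.75 [ 0.56469716 -0.10318886  0.09887736] 0.6026904742730381 (np.float64(-45.186199738481335), array([-0.002, -0.001, -1.   ])) (array([ 0.5,  1.6, 85.9]), array([-0.06,  0.12, -0.19]))
```

Scaled: 86 mm / 750 = 0.1147, 78 mm / 750 = 0.104.

Request:
jog_arm(increments=[[[0.0013, 0.0027, 0.06], [0, 0, 0], 0.2], [[0.0013, 0.0027, 0.104], [0, 0, 0], 0.2], [[0.0013, 0.0027, 0.1147], [0, 0, 0], 0.2], [[0.0013, 0.0027, 0.1147], [0, 0, 0], -1], [[0.0013, 0.0027, 0.1147], [0, 0, 0], -1], [[0.0013, 0.0027, 0.1147], [0, 0, 0], -1], [[0.0013, 0.0027, 0.1147], [0, 0, 0], -1], [[0.0013, 0.0027, 0.1147], [0, 0, 0], -1]])

```text
time_s: 6.55
eef_pos: [0.5679, -0.1045, 0.0152]
tool_rot: [2.903, 1.198, 0.002]
force: [0.4, -0.1, 0.5]
opening: 0.383
finger_force: 62.4
```

Scaled: -80 mm / 750 = -0.1067, -40 mm / 750 = -0.0533.

Request:
jog_arm(increments=[[[0, 0, -0.0533], [0, 0, 0], -1], [[0, 0, -0.1067], [0, 0, 0], -1], [[0, 0, -0.1067], [0, 0, 0], -1]])

```text
time_s: 6.85
eef_pos: [0.57, -0.1049, 0.0991]
tool_rot: [2.901, 1.196, 0.01]
force: [-0.9, -0.1, -1.1]
opening: 0.387
finger_force: 62.6
```

```bash
cat >> h.py <<'E'
O=np.array([.4298,-.0450]); SX=np.array([-.497,.868]); SY=np.array([-.868,-.497])
def st(x,y,z): return [*(O+x/1000*SX+y/1000*SY),z/1000]
E
python3 - <<'E'
from meas import *
s=state();print(s['time_s'],s['eef_pos'],s['opening'],yaw_now(s),rel(st(-86,0,80),29.8,s))
E
```

```text
6.85 [ 0.56998384 -0.1048738   0.09911443] 0.3865701853876244 (np.float64(-45.180525480210626), array([ 0.008, -0.001, -1.   ])) (array([-79.6, -58.3,  18.4]), array([  0.47,  -0.  , -74.98]))
```

Scaled: -80 mm / 750 = -0.1067, -58 mm / 750 = -0.0773, -75 degrees / 180 = -0.4167.

Request:
jog_arm(increments=[[[-0.1067, -0.0773, 0.0133], [0, 0, -0.4167], -1], [[-0.1067, -0.0773, 0.0133], [0, 0, -0.4167], -1], [[-0.1067, -0.0773, 0.0133], [0, 0, -0.4167], -1], [[-0.1067, -0.0773, 0.0133], [0, 0, -0.4167], -1], [[-0.1067, -0.0773, 0.0133], [0, 0, -0.4167], -1], [[-0.1067, -0.0773, 0.0133], [0, 0, -0.4167], -1], [[-0.1067, -0.0773, 0.0133], [0, 0, -0.4167], -1], [[-0.1067, -0.0773, 0.0133], [0, 0, -0.4167], -1], [[-0.1067, -0.0773, 0.0133], [0, 0, -0.4167], -1], [[-0.1067, -0.0773, 0.0133], [0, 0, -0.4167], -1]])

```text
time_s: 7.85
eef_pos: [0.4697, -0.1198, 0.0841]
tool_rot: [-1.573, -2.719, -0.001]
force: [0.5, -0.6, 0.2]
opening: 0.381
finger_force: 62.5
```

Run:
```python
from meas import *
s=state();print(s['time_s'],s['eef_pos'],s['opening'],yaw_now(s),rel(st(-86,0,21),29.8,s))
c=cam("wrist");W=pts(c);save("w2.png",c["image"])
# store geometry from wrist: trough wall tops z 12..18, tube/rest edges
x,y,z=[W[...,i] for i in range(3)]
sx=(x-O[0])*SX[0]+(y-O[1])*SX[1]; sy=(x-O[0])*SY[0]+(y-O[1])*SY[1]
for a,b in [(-70,-50),(-130,-110),(-170,-140),(-220,-190)]:
    m=(sx*1e3>a)&(sx*1e3<b)&(abs(sy)<.032)&(z>.012)&(z<.019)
    v=np.sort(sy[m]*1e3); print(a,len(v),[ (w.min().round(1),w.max().round(1),np.median(w).round(1)) for w in (v[v<0],v[v>0]) if len(w)])
m=(sx>.02)&(sx<.18)&(abs(sy)<.03)&(z>.044)&(z<.052); v=sy[m]*1e3; print(np.percentile(v,[1,50,99]))
```

```text
7.85 [ 0.46965818 -0.1198113   0.08410388] 0.381126293066569 (np.float64(29.90927645535334), array([-0.,  0., -1.])) (array([-1.3,  2.6, 63.1]), array([ 0.01, -0.02,  0.11]))
-70 385 [(np.float64(-24.5), np.float64(-19.5), np.float64(-22.2)), (np.float64(22.3), np.float64(27.4), np.float64(24.6))]
-130 0 []
-170 23 [(np.float64(-24.7), np.float64(-20.0), np.float64(-23.2)), (np.float64(22.4), np.float64(26.7), np.float64(23.9))]
-220 26 [(np.float64(-24.0), np.float64(-19.6), np.float64(-21.0)), (np.float64(22.3), np.float64(26.8), np.float64(23.2))]
[-20.59396919   1.51229322  23.38923033]
```

View pics/w2.png

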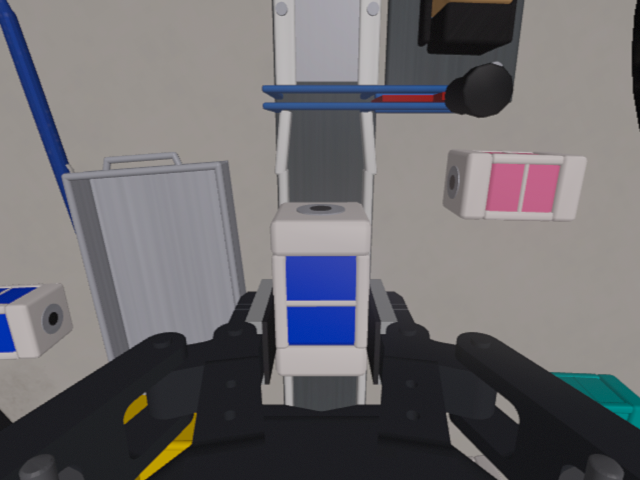

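The wrist view shows the cartridge (centre about (321,300)) over the trough, about 2.6 mm to the left of its line, with the shutter open. I lower it and release.

Scaled: 63 mm / 750 = 0.084, 62 mm / 750 = 0.0827.

Request:
jog_arm(increments=[[[-0.0013, 0.004, 0.0467], [0, 0, 0], -1], [[-0.0013, 0.004, 0.0733], [0, 0, 0], -1], [[-0.0013, 0.004, 0.0827], [0, 0, 0], -1], [[-0.0013, 0.004, 0.084], [0, 0, 0], -1], [[-0.0013, 0.004, 0.084], [0, 0, 0], 0.2], [[-0.0013, 0.004, 0.084], [0, 0, 0], 0.2], [[-0.0013, 0.004, 0.084], [0, 0, 0], 0.2], [[-0.0013, 0.004, 0.04], [0, 0, 0], 0.2], [[-0.0013, 0.004, -0.0267], [0, 0, 0], 0.2], [[-0.0013, 0.004, -0.0267], [0, 0, 0], 0.2]])

```text
time_s: 8.9
eef_pos: [0.475, -0.1196, 0.1092]
tool_rot: [1.573, 2.712, 0.004]
force: [0.7, -0.3, -0.0]
opening: 0.602
finger_force: 0.0
```

```bash
cat >> meas.py <<'E'
def report(name,zmax=.05):
    c=cam(name);W=pts(c)
    for o in carts(W,c["image"],.028,zmax):
        if float(o[5][1:6])<.045 or float(o[5][8:13])<.025: continue
        d=np.array(o[2:4])-O; print(name,*o,"store",(d@SX*1e3).round(1),(d@SY*1e3).round(1))
    return c,W
E
python3 - <<'E'
from meas import *
s=state();print(s['time_s'],s['eef_pos'],s['opening'],yaw_now(s))
report("wrist");report("top")
print(rel([.642,-.231,.1],-51,s))
E
```

```text
8.9 [ 0.47495302 -0.11958441  0.10922648] 0.6020540119186019 (np.float64(29.76848149288358), array([ 0.007, -0.001, -1.   ]))
wrist blue (380, 90) 0.4395 -0.0232 0.0478 L0.064 W0.048 yaw30.0 store 14.1 -19.3
wrist blue (317, 228) 0.4672 -0.1119 0.0388 L0.061 W0.034 yaw120.4 store -76.7 0.8
wrist pink (491, 175) 0.5379 -0.037 0.0328 L0.061 W0.034 yaw28.3 store -46.8 -97.8
top blue (405, 215) 0.6422 -0.231 0.0336 L0.060 W0.035 yaw39.2 store -267.0 -91.9
top pink (334, 253) 0.5384 -0.0371 0.0332 L0.061 W0.034 yaw28.8 store -47.1 -98.2
top pink (463, 253) 0.5363 -0.3861 0.0335 L0.060 W0.035 yaw17.1 store -349.0 77.1
top turq (368, 206) 0.6682 -0.1316 0.0335 L0.061 W0.034 yaw26.9 store -193.7 -163.9
(array([-179.6,   89.6,   10.5]), array([ 4.400e-01, -1.000e-02,  8.077e+01]))
```

Scaled: -180 mm / 750 = -0.24, 90 mm / 750 = 0.12, 81 degrees / 180 = 0.45.

Request:
jog_arm(increments=[[[-0.24, 0.12, 0.0133], [0, 0, 0.45], 0.3], [[-0.24, 0.12, 0.0133], [0, 0, 0.45], 0.3], [[-0.24, 0.12, 0.0133], [0, 0, 0.45], 0.3], [[-0.24, 0.12, 0.0133], [0, 0, 0.45], 0.3], [[-0.24, 0.12, 0.0133], [0, 0, 0.45], 0.3], [[-0.24, 0.12, 0.0133], [0, 0, 0.45], 0.3], [[-0.24, 0.12, 0.0133], [0, 0, 0.45], 0.3], [[-0.24, 0.12, 0.0133], [0, 0, 0.45], 0.3], [[-0.24, 0.12, 0.0133], [0, 0, 0.45], 0.3], [[-0.24, 0.12, 0.0133], [0, 0, 0.45], 0.3]])

```text
time_s: 10.0
eef_pos: [0.6399, -0.23, 0.0928]
tool_rot: [-2.965, -1.037, 0.004]
force: [-0.3, 0.7, -0.6]
opening: 0.655
finger_force: 0.0
```

Run:
```python
from meas import *
s=state();print(s['time_s'],s['eef_pos'],s['opening'],yaw_now(s),rel([.642,-.231,.013],-51,s))
report("wrist")
```

```text
10.0 [ 0.63990108 -0.23004393  0.09277703] 0.6547526222571979 (np.float64(-51.45276235971016), array([-0.002, -0.001, -1.   ])) (array([ 1.2,  2.1, 79.8]), array([-0.05,  0.12, -0.45]))
wrist blue (325, 246) 0.6423 -0.2298 0.0328 L0.060 W0.034 yaw39.1 store -266.0 -92.6
wrist turq (203, 85) 0.6689 -0.1313 0.0332 L0.060 W0.034 yaw27.4 store -193.7 -164.6
```

Scaled: 80 mm / 750 = 0.1067, 74 mm / 750 = 0.0987.

Request:
jog_arm(increments=[[[0.0013, 0.0027, 0.06], [0, 0, 0], 0.3], [[0.0013, 0.0027, 0.0987], [0, 0, 0], 0.3], [[0.0013, 0.0027, 0.1067], [0, 0, 0], 0.3], [[0.0013, 0.0027, 0.1067], [0, 0, 0], -1], [[0.0013, 0.0027, 0.1067], [0, 0, 0], -1], [[0.0013, 0.0027, 0.1067], [0, 0, 0], -1], [[0.0013, 0.0027, 0.1067], [0, 0, 0], -1], [[0.0013, 0.0027, 0.1067], [0, 0, 0], -1]])

```text
time_s: 10.85
eef_pos: [0.643, -0.2315, 0.0152]
tool_rot: [2.962, 1.044, 0.002]
force: [-0.0, 0.2, -0.2]
opening: 0.38
finger_force: 61.6
```

Scaled: -75 mm / 750 = -0.1, -40 mm / 750 = -0.0533.

Request:
jog_arm(increments=[[[0, 0, -0.0533], [0, 0, 0], -1], [[0, 0, -0.1], [0, 0, 0], -1], [[0, 0, -0.1], [0, 0, 0], -1]])

```text
time_s: 11.15
eef_pos: [0.6454, -0.2322, 0.0945]
tool_rot: [2.959, 1.043, 0.01]
force: [0.9, 0.9, -0.2]
opening: 0.38
finger_force: 61.7
```

Run:
```python
from meas import *
s=state();print(s['time_s'],s['eef_pos'],s['opening'],yaw_now(s),rel(st(-142,0,85),29.8,s))
```

```text
11.15 [ 0.6453597  -0.23223534  0.09450159] 0.37992294976795166 (np.float64(-51.17563609517121), array([ 0.008, -0.002, -1.   ])) (array([ -72.9, -140.8,    8.3]), array([ 4.900e-01,  5.000e-02, -8.097e+01]))
```

Scaled: -140 mm / 750 = -0.1867, -72 mm / 750 = -0.096, -81 degrees / 180 = -0.45.

Request:
jog_arm(increments=[[[-0.096, -0.1867, 0.0067], [0, 0, -0.45], -1], [[-0.096, -0.1867, 0.0067], [0, 0, -0.45], -1], [[-0.096, -0.1867, 0.0067], [0, 0, -0.45], -1], [[-0.096, -0.1867, 0.0067], [0, 0, -0.45], -1], [[-0.096, -0.1867, 0.0067], [0, 0, -0.45], -1], [[-0.096, -0.1867, 0.0067], [0, 0, -0.45], -1], [[-0.096, -0.1867, 0.0067], [0, 0, -0.45], -1], [[-0.096, -0.1867, 0.0067], [0, 0, -0.45], -1], [[-0.096, -0.1867, 0.0067], [0, 0, -0.45], -1], [[-0.096, -0.1867, 0.0067], [0, 0, -0.45], -1]])

```text
time_s: 12.15
eef_pos: [0.4986, -0.1676, 0.0841]
tool_rot: [-1.567, -2.723, -0.0]
force: [0.4, 0.8, -1.5]
opening: 0.384
finger_force: 61.7
```

Run:
```python
from meas import *
s=state();print(s['time_s'],s['eef_pos'],s['opening'],yaw_now(s),rel(st(-142,0,21),29.8,s))
report("wrist",.14)
```

```text
12.15 [ 0.49857212 -0.16758444  0.08414523] 0.38353446743066283 (np.float64(30.14459866894324), array([ 0.,  0., -1.])) (array([-1.5,  1.2, 63.1]), array([ 0.01, -0.01,  0.34]))
wrist blue (325, 114) 0.4675 -0.1122 0.0388 L0.060 W0.034 yaw120.5 store -77.1 0.7
wrist blue (325, 154) 0.4675 -0.1122 0.0388 L0.060 W0.034 yaw120.5 store -77.1 0.7
wrist blue (320, 294) 0.4965 -0.1662 0.1024 L0.060 W0.060 yaw120.6 store -138.4 2.3
wrist blue (320, 340) 0.4965 -0.1662 0.1024 L0.060 W0.060 yaw120.6 store -138.4 2.3
wrist pink (536, 69) 0.5381 -0.0369 0.0328 L0.062 W0.034 yaw28.3 store -46.8 -98.0
wrist turq (597, 345) 0.6635 -0.134 0.0329 L0.051 W0.035 yaw26.7 store -193.4 -158.6
```

Scaled: 63 mm / 750 = 0.084, 62 mm / 750 = 0.0827.

Request:
jog_arm(increments=[[[-0.004, 0.0013, 0.0467], [0, 0, 0], -1], [[-0.004, 0.0013, 0.0733], [0, 0, 0], -1], [[-0.004, 0.0013, 0.0827], [0, 0, 0], -1], [[-0.004, 0.0013, 0.084], [0, 0, 0], -1], [[-0.004, 0.0013, 0.084], [0, 0, 0], 0.2], [[-0.004, 0.0013, 0.084], [0, 0, 0], 0.2], [[-0.004, 0.0013, 0.084], [0, 0, 0], 0.2], [[-0.004, 0.0013, 0.04], [0, 0, 0], 0.2], [[-0.004, 0.0013, -0.0267], [0, 0, 0], 0.2], [[-0.004, 0.0013, -0.0267], [0, 0, 0], 0.2]])

```text
time_s: 13.2
eef_pos: [0.5034, -0.17, 0.1093]
tool_rot: [1.572, 2.712, 0.003]
force: [0.9, 0.7, 0.3]
opening: 0.6
finger_force: 0.0
```

Run:
```python
from meas import *
s=state();print(s['time_s'],s['eef_pos'],s['opening'],yaw_now(s))
report("wrist");report("top")
for psi in (31,-59): print(rel([.335,-.260,.12],psi,s))
```

```text
13.2 [ 0.5034452  -0.16995778  0.10926578] 0.5997828446940723 (np.float64(29.803988023038038), array([ 0.007, -0.002, -1.   ]))
wrist blue (317, 106) 0.4673 -0.1123 0.0388 L0.060 W0.034 yaw120.1 store -77.1 0.9
wrist blue (317, 142) 0.4673 -0.1123 0.0388 L0.060 W0.034 yaw120.1 store -77.1 0.9
wrist blue (317, 239) 0.4986 -0.168 0.0388 L0.060 W0.034 yaw120.1 store -141.0 1.4
wrist pink (504, 64) 0.5378 -0.037 0.0328 L0.061 W0.034 yaw28.3 store -46.7 -97.7
wrist turq (576, 314) 0.6678 -0.1315 0.033 L0.061 W0.035 yaw27.6 store -193.4 -163.6
top blue (381, 269) 0.4873 -0.1479 0.0386 L0.054 W0.034 yaw118.4 store -117.9 1.2
top blue (363, 279) 0.4703 -0.1172 0.0394 L0.071 W0.034 yaw119.5 store -82.8 0.7
top blue (418, 333) 0.3251 -0.2547 0.0333 L0.061 W0.034 yaw31.3 store -130.0 195.1
top pink (334, 253) 0.5386 -0.0372 0.0333 L0.060 W0.034 yaw28.0 store -47.3 -98.3
top pink (464, 251) 0.5412 -0.3848 0.0332 L0.049 W0.034 yaw16.2 store -350.3 72.2
top turq (368, 206) 0.6682 -0.1314 0.0334 L0.061 W0.035 yaw27.1 store -193.5 -164.0
(array([   5.5, -190.9,  -11.8]), array([ 0.29,  0.29, -1.2 ]))
(array([   5.5, -190.9,  -11.8]), array([ 0.46, -0.  , 88.8 ]))
```

Scaled: -188 mm / 750 = -0.2507, 89 degrees / 180 = 0.4944.

Request:
jog_arm(increments=[[[0, -0.2507, 0], [0, 0, 0.4944], 0.3], [[0, -0.2507, 0], [0, 0, 0.4944], 0.3], [[0, -0.2507, 0], [0, 0, 0.4944], 0.3], [[0, -0.2507, 0], [0, 0, 0.4944], 0.3], [[0, -0.2507, 0], [0, 0, 0.4944], 0.3], [[0, -0.2507, 0], [0, 0, 0.4944], 0.3], [[0, -0.2507, 0], [0, 0, 0.4944], 0.3], [[0, -0.2507, 0], [0, 0, 0.4944], 0.3], [[0, -0.2507, 0], [0, 0, 0.4944], 0.3], [[0, -0.2507, 0], [0, 0, 0.4944], 0.3]])

```text
time_s: 14.3
eef_pos: [0.3374, -0.2629, 0.1035]
tool_rot: [-3.007, -0.906, 0.002]
force: [0.2, 0.6, 0.1]
opening: 0.651
finger_force: 0.0
```

Run:
```python
from meas import *
s=state();print(s['time_s'],s['eef_pos'],s['q'].round(2),yaw_now(s),rel([.332,-.2505,.06],-58.7,s))
report("wrist")
```

```text
14.3 [ 0.33739344 -0.26287722  0.10349655] [ 0.6   0.49 -0.1   2.37  0.17  0.29 -0.64] (np.float64(-56.45873582832681), array([-0.002,  0.   , -1.   ])) (array([  2.4, -13.2,  43.5]), array([-0.07,  0.07,  2.24]))
wrist blue (298, 253) 0.3248 -0.2544 0.0329 L0.061 W0.034 yaw32.4 store -129.6 195.2
```

Scaled: 43 mm / 750 = 0.0573, 25 mm / 750 = 0.0333, 2 degrees / 180 = 0.0111.

Request:
jog_arm(increments=[[[0.0027, -0.0173, 0.0333], [0, 0, 0.0111], 0.3], [[0.0027, -0.0173, 0.0573], [0, 0, 0.0111], 0.3], [[0.0027, -0.0173, 0.0573], [0, 0, 0.0111], 0.3], [[0.0027, -0.0173, 0.0573], [0, 0, 0.0111], 0.3]])

```text
time_s: 14.75
eef_pos: [0.332, -0.2509, 0.0609]
tool_rot: [-3.019, -0.866, 0.003]
force: [0.4, -0.0, -0.2]
opening: 0.651
finger_force: 0.0
```

Run:
```python
from meas import *
s=state();print(s['time_s'],s['eef_pos'],s['q'].round(3),yaw_now(s),rel([.332,-.2505,.013],-58,s))
```

```text
14.75 [ 0.33202457 -0.25090871  0.06092467] [ 0.545  0.576 -0.049  2.426  0.188  0.144 -0.694] (np.float64(-57.98158827737325), array([-0.002,  0.001, -1.   ])) (array([ 0.3, -0.3, 47.9]), array([-0.09,  0.07,  0.02]))
```

Scaled: 32 mm / 750 = 0.0427, 25 mm / 750 = 0.0333.

Request:
jog_arm(increments=[[[0, 0, 0.02], [0, 0, 0], 0.3], [[0, 0, 0.0333], [0, 0, 0], 0.3], [[0, 0, 0.0427], [0, 0, 0], 0.3], [[0, 0, 0.0427], [0, 0, 0], 0.3]])

```text
time_s: 15.15
eef_pos: [0.3323, -0.2521, 0.0312]
tool_rot: [3.018, 0.864, -0.002]
force: [-0.1, -0.3, 0.0]
opening: 0.653
finger_force: 0.0
```

Run:
```python
from meas import *
s=state();print(s['time_s'],s['eef_pos'],s['q'].round(3),yaw_now(s),rel([.332,-.2505,.013],-58,s))
```

```text
15.15 [ 0.33227418 -0.25214458  0.03118886] [ 0.616  0.647 -0.151  2.436  0.974  0.112 -1.488] (np.float64(-58.05441779175083), array([-0.001, -0.002, -1.   ])) (array([ 0.7, -1.6, 18.2]), array([ 0.09,  0.1 , -0.05]))
```

Scaled: 18 mm / 750 = 0.024, 14 mm / 750 = 0.0187.

Request:
jog_arm(increments=[[[0, 0, -0.0133], [0, 0, 0], 0.9], [[0, 0, -0.0133], [0, 0, 0], 0.9], [[0, 0.0187, -0.0133], [0, 0, 0], 0.9], [[0, 0.0187, 0], [0, 0, 0], 0.9], [[0, 0.0187, 0.0133], [0, 0, 0], 0.9], [[0, 0.0187, 0.024], [0, 0, 0], 0.9], [[0, 0.0187, 0.024], [0, 0, 0], 0.9]])

```text
time_s: 15.85
eef_pos: [0.3393, -0.2634, 0.0123]
tool_rot: [3.02, 0.865, -0.004]
force: [0.3, 0.1, 0.7]
opening: 0.944
finger_force: 0.0
```

Run:
```python
from meas import *
s=state();print(s['time_s'],s['eef_pos'],s['q'].round(3),yaw_now(s),s['force'])
report("top")
```

```text
15.85 [ 0.33926443 -0.2634044   0.01231664] [ 0.634  0.693 -0.155  2.413  1.166  0.109 -1.663] (np.float64(-58.04759228431459), array([-0.002, -0.001, -1.   ])) [0.27097849 0.09379458 0.69621043]
top blue (383, 267) 0.4963 -0.1632 0.0395 L0.072 W0.034 yaw120.6 store -135.6 1.0
top blue (363, 279) 0.4704 -0.1174 0.0398 L0.072 W0.034 yaw119.4 store -83.0 0.7
top pink (334, 253) 0.5383 -0.037 0.033 L0.061 W0.034 yaw28.6 store -47.0 -98.2
top pink (464, 253) 0.5364 -0.3862 0.0335 L0.060 W0.035 yaw16.4 store -349.1 77.0
top turq (368, 206) 0.6683 -0.1315 0.0337 L0.060 W0.033 yaw26.9 store -193.6 -164.0
```

Scaled: 6 mm / 750 = 0.008, 5 mm / 750 = 0.0067.

Request:
jog_arm(increments=[[[0, 0.0067, 0], [0, 0, 0], 0.9], [[0, 0.008, 0], [0, 0, 0], -1], [[0, 0.008, 0], [0, 0, 0], -1], [[0, 0.008, 0], [0, 0, 0], -1], [[0, 0.008, 0], [0, 0, 0], -1], [[0, 0.008, 0], [0, 0, 0], -1], [[0, 0.008, 0], [0, 0, 0], -1], [[0, 0.008, 0], [0, 0, 0], -1]])

```text
time_s: 16.7
eef_pos: [0.3422, -0.2682, 0.0131]
tool_rot: [3.02, 0.864, -0.003]
force: [-1.2, 1.3, 8.5]
opening: 0.383
finger_force: 59.6
```

Scaled: -100 mm / 750 = -0.1333, -80 mm / 750 = -0.1067.

Request:
jog_arm(increments=[[[0, 0, -0.0533], [0, 0, 0], -1], [[0, 0, -0.1067], [0, 0, 0], -1], [[0, 0, -0.1333], [0, 0, 0], -1], [[0, 0, -0.1333], [0, 0, 0], -1]])

```text
time_s: 17.1
eef_pos: [0.3432, -0.2691, 0.1149]
tool_rot: [3.018, 0.861, 0.001]
force: [-0.0, -0.7, -0.6]
opening: 0.388
finger_force: 60.0
```

Run:
```python
from meas import *
s=state();print(s['time_s'],s['eef_pos'],s['opening'],s['q'].round(3),yaw_now(s),rel(st(-212,0,100),29.8,s))
```

```text
17.1 [ 0.34316381 -0.26909303  0.11488342] 0.3876961890730706 [ 1.006  0.535 -0.656  2.323  0.73   0.488 -1.262] (np.float64(-58.170825665586754), array([ 0.002, -0.003, -1.   ])) (array([184.3,  67.2,  15.1]), array([  0.13,   0.14, -87.97]))
```

Scaled: 184 mm / 750 = 0.2453, 67 mm / 750 = 0.0893, -88 degrees / 180 = -0.4889.

Request:
jog_arm(increments=[[[0.2453, 0.0893, 0.0133], [0, 0, -0.4889], -1], [[0.2453, 0.0893, 0.0133], [0, 0, -0.4889], -1], [[0.2453, 0.0893, 0.0133], [0, 0, -0.4889], -1], [[0.2453, 0.0893, 0.0133], [0, 0, -0.4889], -1], [[0.2453, 0.0893, 0.0133], [0, 0, -0.4889], -1], [[0.2453, 0.0893, 0.0133], [0, 0, -0.4889], -1], [[0.2453, 0.0893, 0.0133], [0, 0, -0.4889], -1], [[0.2453, 0.0893, 0.0133], [0, 0, -0.4889], -1], [[0.2453, 0.0893, 0.0133], [0, 0, -0.4889], -1], [[0.2453, 0.0893, 0.0133], [0, 0, -0.4889], -1]])

```text
time_s: 18.1
eef_pos: [0.5337, -0.2276, 0.1004]
tool_rot: [-1.611, -2.694, 0.003]
force: [0.0, 0.7, -1.1]
opening: 0.387
finger_force: 60.1
```

Run:
```python
from meas import *
s=state();print(s['time_s'],s['eef_pos'],s['opening'],s['q'].round(2),yaw_now(s),rel(st(-199,0,21),29.8,s))
c,W=report("wrist",.14); save("w3.png",c["image"])
```

```text
18.1 [ 0.53370028 -0.22757496  0.10037139] 0.3869064653667977 [ 0.94  0.83 -1.02  2.    0.94  0.89 -0.11] (np.float64(28.23601169294405), array([-0.004, -0.   , -1.   ])) (array([10.9,  0.5, 79.4]), array([-0.19, -0.09, -1.56]))
wrist blue (317, 105) 0.4989 -0.1684 0.0388 L0.060 W0.034 yaw120.2 store -141.5 1.4
wrist blue (319, 142) 0.4989 -0.1684 0.0388 L0.060 W0.034 yaw120.2 store -141.5 1.4
wrist blue (320, 317) 0.5353 -0.2336 0.1199 L0.060 W0.060 yaw116.1 store -216.1 2.2
wrist blue (320, 362) 0.5353 -0.2336 0.1198 L0.060 W0.060 yaw116.1 store -216.1 2.2
wrist turq (599, 212) 0.6616 -0.1349 0.033 L0.047 W0.034 yaw28.0 store -193.2 -156.5
```

View pics/w3.png

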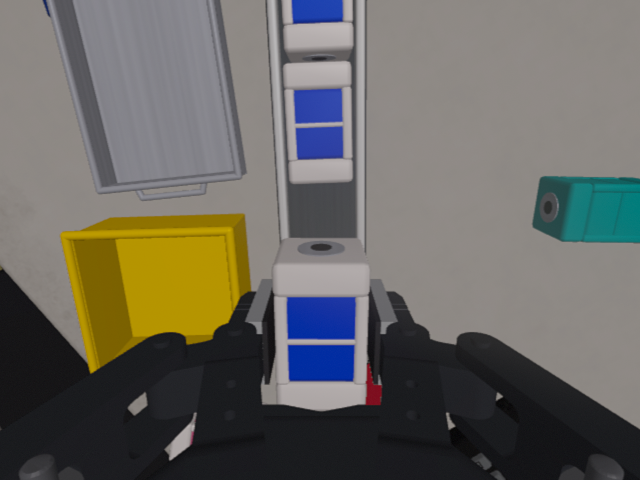

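The wrist view shows the third cartridge held at (320,330), behind two aligned ones in the trough, with its orientation good. Lowering it now.

Scaled: 79 mm / 750 = 0.1053, 78 mm / 750 = 0.104, -1.5 degrees / 180 = -0.0083.

Request:
jog_arm(increments=[[[0.012, 0, 0.0533], [0, 0, -0.0083], -1], [[0.012, 0, 0.0933], [0, 0, -0.0083], -1], [[0.012, 0, 0.104], [0, 0, -0.0083], -1], [[0.012, 0, 0.1053], [0, 0, -0.0083], -1], [[0.012, 0, 0.1053], [0, 0, -0.0083], 0.2], [[0.012, 0, 0.1053], [0, 0, -0.0083], 0.2], [[0.012, 0, 0.1053], [0, 0, -0.0083], 0.2], [[0.012, 0, 0.0533], [0, 0, -0.0083], 0.2], [[0.012, 0, 0], [0, 0, -0.0083], 0.2], [[0.012, 0, 0], [0, 0, -0.0083], 0.2]])

```text
time_s: 19.15
eef_pos: [0.5326, -0.2199, 0.1075]
tool_rot: [1.584, 2.707, 0.001]
force: [0.1, 0.8, -0.1]
opening: 0.598
finger_force: 0.0
```

Run:
```python
from meas import *
s=state();print(s['time_s'],s['eef_pos'],s['opening'],yaw_now(s),s['q'].round(2))
report("wrist")
print(rel(st(75,-70,130),29.8,s))
```

```text
19.15 [ 0.53260674 -0.21990138  0.10749781] 0.5981358591920164 (np.float64(29.330567300958272), array([ 0.005, -0.002, -1.   ])) [ 0.94  0.81 -1.03  2.01  0.94  0.89 -0.11]
wrist blue (314, 119) 0.4989 -0.1684 0.0388 L0.060 W0.034 yaw120.3 store -141.5 1.4
wrist blue (315, 154) 0.4989 -0.1684 0.0388 L0.060 W0.034 yaw120.3 store -141.5 1.4
wrist blue (316, 254) 0.5318 -0.2254 0.0388 L0.060 W0.034 yaw118.7 store -207.3 1.1
wrist turq (591, 226) 0.6667 -0.1323 0.033 L0.058 W0.035 yaw27.8 store -193.5 -162.2
(array([278.3,  65.5, -23.6]), array([ 0.19,  0.27, -0.47]))
```

Scaled: 278 mm / 750 = 0.3707, 100 mm / 750 = 0.1333, -0.5 degrees / 180 = -0.0028.

Request:
jog_arm(increments=[[[0.1333, 0.0267, -0.032], [0, 0, -0.0028], 0.2], [[0.3707, 0.088, -0.032], [0, 0, -0.0028], 0.2], [[0.3707, 0.088, -0.032], [0, 0, -0.0028], 0.2], [[0.3707, 0.088, -0.032], [0, 0, -0.0028], 0.2], [[0.3707, 0.088, -0.032], [0, 0, -0.0028], 0.2], [[0.3707, 0.088, -0.032], [0, 0, -0.0028], 0.2], [[0.3707, 0.088, -0.032], [0, 0, -0.0028], 0.2], [[0.3707, 0.088, -0.032], [0, 0, -0.0028], 0.2], [[0.3707, 0.088, -0.032], [0, 0, -0.0028], 0.2]])

```text
time_s: 20.1
eef_pos: [0.4513, 0.0534, 0.1259]
tool_rot: [-1.576, -2.716, 0.004]
force: [-1.0, 0.5, 0.4]
opening: 0.6
finger_force: 0.0
```

```bash
cat > stick.py <<'E'
from meas import *
def stick(n="wrist"):
    c=cam(n);W=pts(c);im=c["image"];h=cv2.cvtColor(im,cv2.COLOR_RGB2HSV)
    d=W[...,:2]-O; sx,sy=d@SX*1e3,d@SY*1e3
    m=(h[...,0]>5)&(h[...,0]<25)&(h[...,1]>60)&(W[...,2]>.031)&(W[...,2]<.041)&(sy<-40)&(sy>-100)
    P=np.stack([sx[m],sy[m]],1).astype(np.float32); print("stick wood (store)",m.sum(),cv2.minAreaRect(P),np.median(W[m][:,2]))
    return c,W
E
python3 - <<'E'
from stick import *
s=state();print(s['time_s'],s['eef_pos'],s['opening'],yaw_now(s),s['q'].round(2),rel(st(75,-70,18),29.8,s))
c,W=stick();stick("top");save("w4.png",c["image"])
E
```

```text
20.1 [0.45131939 0.05344166 0.12591321] 0.599612405135539 (np.float64(29.767374218525656), array([-0.003, -0.001, -1.   ])) [ 0.48  0.67 -1.06  2.26  0.92  0.75 -0.72] (array([  0.3,   2.7, 107.9]), array([-0.17, -0.01, -0.03]))
stick wood (store) 9446 ((99.39158630371094, -67.89693450927734), (29.76859474182129, 127.60173034667969), 88.66699981689453) 0.035451729349878974
stick wood (store) 73 ((266.1182556152344, -77.66817474365234), (28.381668090820312, 262.2082824707031), 85.78872680664062) 0.03610774658335325
```

View pics/w4.png

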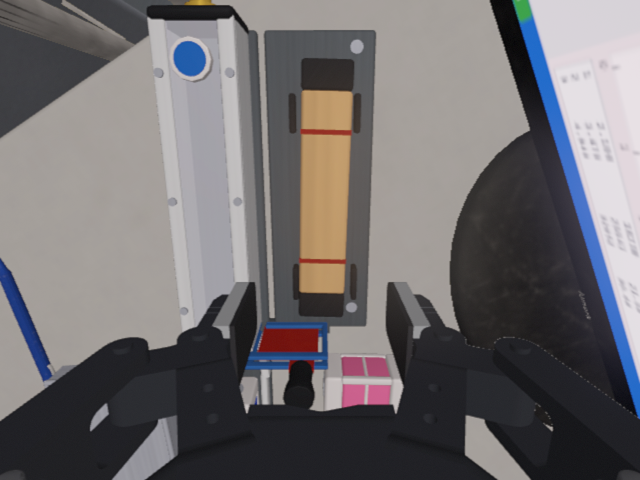

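The stick lies in its rest at x≈99, skewed about 1.3°, between all four saddles. The pads will straddle it between the tube and the open table.

Scaled: 107 mm / 750 = 0.1427, 95 mm / 750 = 0.1267, 0.5 degrees / 180 = 0.0028.

Request:
jog_arm(increments=[[[0.0027, 0.0027, 0.0667], [0, 0, 0.0028], 0.2], [[0.0027, 0.0027, 0.1267], [0, 0, 0.0028], 0.2], [[0.0027, 0.0027, 0.1427], [0, 0, 0.0028], 0.2], [[0.0027, 0.0027, 0.1427], [0, 0, 0.0028], -1], [[0.0027, 0.0027, 0.1427], [0, 0, 0.0028], -1], [[0.0027, 0.0027, 0.1427], [0, 0, 0.0028], -1], [[0.0027, 0.0027, 0.1427], [0, 0, 0.0028], -1], [[0.0027, 0.0027, 0.1427], [0, 0, 0.0028], -1], [[0.0027, 0.0027, 0.1427], [0, 0, 0.0028], -1]])

```text
time_s: 21.1
eef_pos: [0.4521, 0.0573, 0.0198]
tool_rot: [-1.586, -2.711, 0.001]
force: [-0.1, 0.7, -1.2]
opening: 0.332
finger_force: 60.6
```

Run:
```python
from stick import *
s=state();print(s['time_s'],s['eef_pos'],s['opening'],s['force'],yaw_now(s),s['q'].round(2),rel(st(-352,0,120),29.8,s))
d=s['eef_pos'][:2]-O;print(d@SX*1e3,d@SY*1e3);stick()
```

```text
21.1 [0.45210641 0.05728031 0.01977148] 0.33222638745898553 [-0.11726046  0.72685668 -1.16053586] (np.float64(29.329004571069625), array([-0.001, -0.   , -1.   ])) [ 0.31  0.82 -0.84  2.32  1.28  0.61 -1.05] (array([-430.3,  -66.8, -100.2]), array([-0.06, -0.01, -0.47]))
77.69302600468046 -70.19527400173304
stick wood (store) 28143 ((101.8577880859375, -69.66645050048828), (30.874486923217773, 126.35848999023438), 89.5435562133789) 0.03623269085750838
```

Scaled: -200 mm / 750 = -0.2667, -110 mm / 750 = -0.1467, -0.5 degrees / 180 = -0.0028.

Request:
jog_arm(increments=[[[0, 0, -0.0533], [0, 0, 0], -1], [[0, 0, -0.1067], [0, 0, 0], -1], [[0, 0, -0.1467], [0, 0, 0], -1], [[0, 0, -0.1467], [0, 0, 0], -1], [[-0.0667, -0.0107, -0.1467], [0, 0, -0.0028], -1], [[-0.1333, -0.02, -0.1467], [0, 0, -0.0028], -1], [[-0.2, -0.0307, -0.1467], [0, 0, -0.0028], -1], [[-0.2667, -0.0413, -0.1467], [0, 0, -0.0028], -1], [[-0.2667, -0.0413, -0.1467], [0, 0, -0.0028], -1]])

```text
time_s: 22.05
eef_pos: [0.5237, -0.1393, 0.1271]
tool_rot: [-1.587, -2.709, 0.006]
force: [-0.5, 0.8, -1.4]
opening: 0.338
finger_force: 60.8
```

Scaled: -230 mm / 750 = -0.3067, -190 mm / 750 = -0.2533.

Request:
jog_arm(increments=[[[-0.0667, -0.0107, 0], [0, 0, 0], -1], [[-0.1333, -0.02, 0], [0, 0, 0], -1], [[-0.2, -0.0307, 0], [0, 0, 0], -1], [[-0.2533, -0.04, 0], [0, 0, 0], -1], [[-0.3067, -0.048, 0], [0, 0, 0], -1], [[-0.3067, -0.048, 0], [0, 0, 0], -1], [[-0.3067, -0.048, 0], [0, 0, 0], -1]])

```text
time_s: 22.75
eef_pos: [0.6058, -0.3495, 0.1275]
tool_rot: [-1.575, -2.715, 0.002]
force: [-0.7, 0.4, -1.3]
opening: 0.333
finger_force: 60.7
```

Run:
```python
from stick import *
s=state();print(s['time_s'],s['eef_pos'],s['opening'],s['force'],yaw_now(s),s['q'].round(2),rel(st(-352,0,21),29.8,s))
c,W=report("wrist");save("w5.png",c["image"])
```

```text
22.75 [ 0.60577593 -0.34946494  0.1274932 ] 0.3334243252988244 [-0.66909834  0.39676645 -1.25455592] (np.float64(29.77215903512626), array([-0.003,  0.001, -1.   ])) [ 1.01  0.89 -1.01  1.7   0.86  1.06  0.23] (array([ -0.6,  -1.1, 106.5]), array([-0.15, -0.12, -0.03]))
wrist pink (200, 231) 0.5365 -0.3858 0.0328 L0.060 W0.034 yaw17.1 store -348.8 76.8
```

View pics/w5.png

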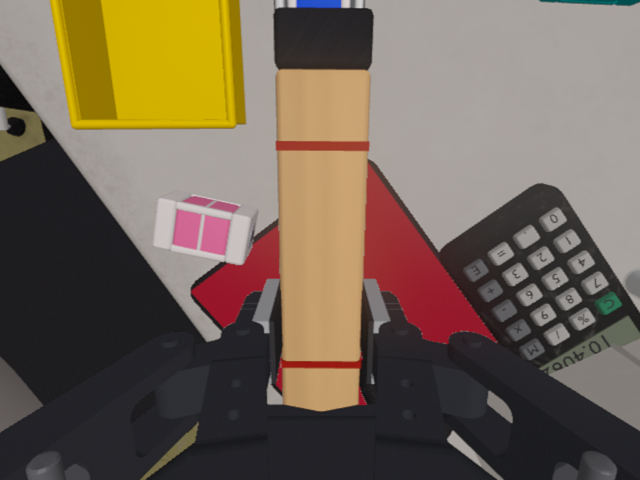

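The stick is held straight, pointing at the last cartridge at (320,5). Pink at (205,228) is clear. I lower it behind the row and start pushing.

Request:
jog_arm(increments=[[[-0.0013, -0.0013, 0.06], [0, 0, 0], -1], [[-0.0013, -0.0013, 0.1133], [0, 0, 0], -1], [[-0.0013, -0.0013, 0.1373], [0, 0, 0], -1], [[-0.0013, -0.0013, 0.1413], [0, 0, 0], -1], [[-0.0013, -0.0013, 0.1413], [0, 0, 0], -1], [[0.0053, -0.0013, 0.1413], [0, 0, 0], -1], [[0.0133, -0.0013, 0.1413], [0, 0, 0], -1], [[0.0213, -0.0013, 0.1413], [0, 0, 0], -1], [[0.0293, -0.0013, 0.1413], [0, 0, 0], -1], [[0.0373, -0.0013, 0.1413], [0, 0, 0], -1]])

```text
time_s: 23.8
eef_pos: [0.5913, -0.3256, 0.0237]
tool_rot: [-1.574, -2.718, 0.002]
force: [1.6, -1.6, -0.4]
opening: 0.338
finger_force: 60.9
```

Run:
```python
from stick import *
s=state();print(s['time_s'],s['eef_pos'],s['opening'],s['force'],yaw_now(s),rel(st(-225,0,21),29.8,s))
d=s['eef_pos'][:2]-O;print(d@SX*1e3,d@SY*1e3)
report("top")
```

```text
23.8 [ 0.59133751 -0.32564635  0.02374582] 0.33809710561020795 [ 1.58857095 -1.57736135 -0.37666408] (np.float64(29.840924674115584), array([-0.001, -0.001, -1.   ])) (array([98.8, -0.6,  2.7]), array([-0.08,  0.03,  0.04]))
-323.8851778856974 -0.7333261975871475
top blue (400, 258) 0.5236 -0.2124 0.0394 L0.083 W0.034 yaw119.9 store -191.9 1.8
top blue (380, 269) 0.4947 -0.1604 0.0394 L0.084 W0.034 yaw118.7 store -132.4 1.0
top blue (361, 280) 0.4679 -0.1116 0.0396 L0.070 W0.034 yaw118.8 store -76.7 0.0
top pink (334, 253) 0.5388 -0.0373 0.0335 L0.060 W0.034 yaw27.5 store -47.5 -98.4
top pink (464, 254) 0.5362 -0.3872 0.0328 L0.060 W0.035 yaw15.0 store -349.9 77.7
top turq (368, 206) 0.6686 -0.1316 0.0337 L0.061 W0.034 yaw26.8 store -193.9 -164.2
```

Scaled: 98 mm / 750 = 0.1307, 90 mm / 750 = 0.12.

Request:
jog_arm(increments=[[[0.0133, 0, 0.0027], [0, 0, 0], -1], [[0.0267, 0, 0.0027], [0, 0, 0], -1], [[0.04, 0, 0.0027], [0, 0, 0], -1], [[0.0533, 0, 0.0027], [0, 0, 0], -1], [[0.0667, 0, 0.0027], [0, 0, 0], -1], [[0.08, 0, 0.0027], [0, 0, 0], -1], [[0.0933, 0, 0.0027], [0, 0, 0], -1], [[0.1067, 0, 0.0027], [0, 0, 0], -1], [[0.12, 0, 0.0027], [0, 0, 0], -1], [[0.1307, 0, 0.0027], [0, 0, 0], -1]])

```text
time_s: 24.85
eef_pos: [0.542, -0.2398, 0.0213]
tool_rot: [-1.573, -2.718, 0.002]
force: [0.8, -1.5, -1.4]
opening: 0.337
finger_force: 60.7
```

Run:
```python
from stick import *
s=state();print(s['time_s'],s['eef_pos'],s['opening'],s['force'],yaw_now(s),rel(st(-130,0,21),29.8,s))
d=s['eef_pos'][:2]-O;print(d@SX*1e3,d@SY*1e3)
c,W=report("wrist");save("w6.png",c["image"])
```

```text
24.85 [ 0.54202921 -0.23977942  0.02126925] 0.33652168990910664 [ 0.80602189 -1.45076353 -1.3601693 ] (np.float64(29.875870868488626), array([-0.002, -0.   , -1.   ])) (array([94.8, -0.5,  0.4]), array([-0.11, -0.05,  0.08]))
-224.84645962896985 -0.6095847110773878
```

View pics/w6.png

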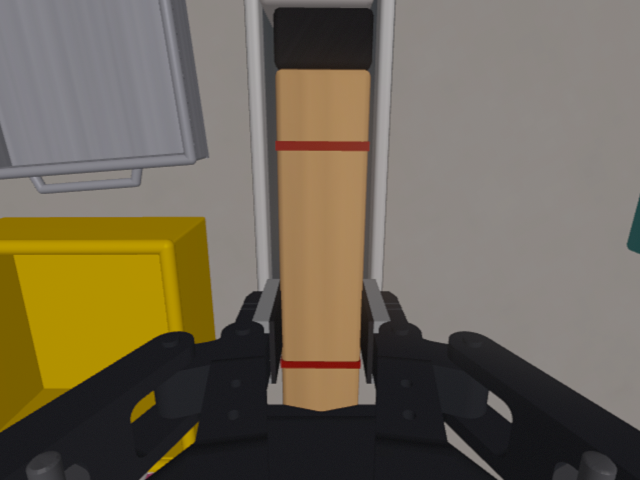

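The stick is square in the trough, with the last cartridge's cap touching its tip at (322,5) and little force. I keep pushing.

Scaled: 95 mm / 750 = 0.1267, 88 mm / 750 = 0.1173.

Request:
jog_arm(increments=[[[0.0133, 0, 0], [0, 0, 0], -1], [[0.0267, 0, 0], [0, 0, 0], -1], [[0.04, 0, 0], [0, 0, 0], -1], [[0.0533, 0, 0], [0, 0, 0], -1], [[0.0667, 0, 0], [0, 0, 0], -1], [[0.08, 0, 0], [0, 0, 0], -1], [[0.0933, 0, 0], [0, 0, 0], -1], [[0.1067, 0, 0], [0, 0, 0], -1], [[0.1173, 0, 0], [0, 0, 0], -1], [[0.1267, 0, 0], [0, 0, 0], -1]])

```text
time_s: 25.9
eef_pos: [0.4949, -0.1576, 0.0213]
tool_rot: [-1.573, -2.717, 0.002]
force: [0.7, -1.9, -1.2]
opening: 0.334
finger_force: 60.8
```

Scaled: 35 mm / 750 = 0.0467, 32 mm / 750 = 0.0427.

Request:
jog_arm(increments=[[[0.0107, 0, 0], [0, 0, 0], -1], [[0.0213, 0, 0], [0, 0, 0], -1], [[0.0293, 0, 0], [0, 0, 0], -1], [[0.0373, 0, 0], [0, 0, 0], -1], [[0.0427, 0, 0], [0, 0, 0], -1], [[0.0467, 0, 0], [0, 0, 0], -1]])

```text
time_s: 26.5
eef_pos: [0.4777, -0.1277, 0.0213]
tool_rot: [-1.573, -2.718, 0.002]
force: [0.7, -0.8, -1.8]
opening: 0.336
finger_force: 60.8
```

Run:
```python
from stick import *
s=state();print(s['time_s'],s['eef_pos'],s['opening'],s['force'],yaw_now(s))
d=s['eef_pos'][:2]-O;print(d@SX*1e3,d@SY*1e3)
```

```text
26.5 [ 0.47768304 -0.12765453  0.02134164] 0.335919435357597 [ 0.67407301 -0.80503267 -1.82919065] (np.float64(29.85888044499449), array([-0.002, -0.   , -1.   ]))
-95.54200831848934 -0.4831774527994312
```

Scaled: 8 mm / 750 = 0.0107, 6 mm / 750 = 0.008.

Request:
jog_arm(increments=[[[0.0027, 0, 0], [0, 0, 0], -1], [[0.0053, 0, 0], [0, 0, 0], -1], [[0.008, 0, 0], [0, 0, 0], -1], [[0.0107, 0, 0], [0, 0, 0], -1], [[0.0107, 0, 0], [0, 0, 0], -1]])

```text
time_s: 27.0
eef_pos: [0.4736, -0.1207, 0.0213]
tool_rot: [-1.573, -2.717, 0.002]
force: [-0.6, 1.0, -0.7]
opening: 0.336
finger_force: 60.8
```

Scaled: 2 mm / 750 = 0.0027, 1 mm / 750 = 0.0013.

Request:
jog_arm(increments=[[[0.0013, 0, 0], [0, 0, 0], -1], [[0.0027, 0, 0], [0, 0, 0], -1], [[0.0027, 0, 0], [0, 0, 0], -1]])

```text
time_s: 27.3
eef_pos: [0.4733, -0.12, 0.0214]
tool_rot: [-1.575, -2.718, 0.003]
force: [3.0, -3.4, -1.2]
opening: 0.333
finger_force: 60.8
```

Request:
jog_arm(increments=[[[0.0013, 0, 0], [0, 0, 0], -1], [[0.0027, 0, 0], [0, 0, 0], -1], [[0.0027, 0, 0], [0, 0, 0], -1]])

```text
time_s: 27.6
eef_pos: [0.4733, -0.1199, 0.0215]
tool_rot: [1.576, 2.715, -0.006]
force: [5.5, -10.7, -0.7]
opening: 0.338
finger_force: 60.8
```

Firm stop at TCP x≈-87, the predicted home position for three cartridges. I withdraw the stick and check the tube.

Scaled: -110 mm / 750 = -0.1467, -80 mm / 750 = -0.1067.

Request:
jog_arm(increments=[[[-0.008, 0, 0], [0, 0, 0], -1], [[-0.0267, 0, 0], [0, 0, 0], -1], [[-0.0533, 0, 0], [0, 0, 0], -1], [[-0.08, 0, 0], [0, 0, 0], -1], [[-0.0867, 0, 0], [0, 0, 0], -1], [[-0.0867, 0, -0.0533], [0, 0, 0], -1], [[-0.0867, 0, -0.1067], [0, 0, 0], -1], [[-0.0867, 0, -0.1467], [0, 0, 0], -1], [[-0.0867, 0, -0.1467], [0, 0, 0], -1]])

```text
time_s: 28.5
eef_pos: [0.5057, -0.1728, 0.1346]
tool_rot: [1.572, 2.717, 0.001]
force: [0.8, 0.1, -1.3]
opening: 0.333
finger_force: 60.9
```

Run:
```python
from stick import *
s=state();print(s['time_s'],s['eef_pos'],s['opening'],s['force'],yaw_now(s),s['q'].round(2),rel(st(77,-70,130),29.5,s))
c,W=report("top",.06);im=c["image"]; c2=cam("side")
a=cv2.resize(im[230:350,250:400],None,fx=4,fy=4,interpolation=cv2.INTER_CUBIC)[:,:400]; save("t7.png",cv2.resize(im[230:350,250:410],None,fx=5,fy=5,interpolation=cv2.INTER_CUBIC))
```

```text
28.5 [ 0.50568526 -0.17279468  0.13456298] 0.3332789347302718 [ 0.76967817  0.09265757 -1.29349651] (np.float64(29.89419243993972), array([ 0.003, -0.001, -1.   ])) [ 0.91  0.73 -1.05  2.08  0.87  0.86 -0.15] (array([225.5,  68. ,   4.2]), array([0.12, 0.13, 0.39]))
top blue (338, 289) 0.4314 -0.0286 0.0493 L0.075 W0.047 yaw29.6 store 13.4 -9.5
top blue (279, 327) 0.3448 0.1006 0.0532 L0.068 W0.045 yaw119.9 store 168.6 1.4
top pink (334, 253) 0.5383 -0.0368 0.0331 L0.061 W0.034 yaw28.8 store -46.8 -98.3
top turq (368, 206) 0.6686 -0.1315 0.0336 L0.059 W0.035 yaw27.9 store -193.8 -164.3
```

View pics/t7.png

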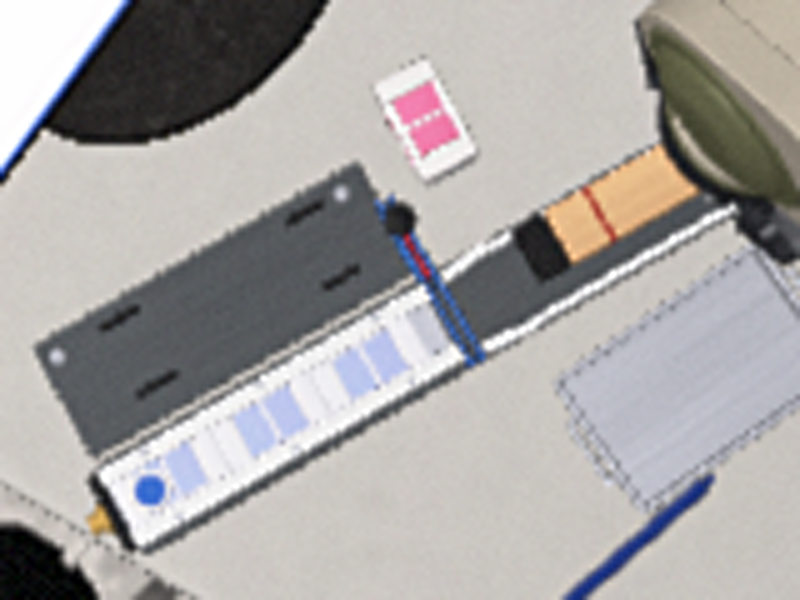

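The tube holds three cartridges in a row up against the far end (crop (150,490) to (400,350)), and the mouth is clear. Now the stick goes back to its rest.

Scaled: 222 mm / 750 = 0.296, 150 mm / 750 = 0.2.

Request:
jog_arm(increments=[[[0.0667, 0.02, 0], [0, 0, 0], -1], [[0.1333, 0.04, 0], [0, 0, 0], -1], [[0.2, 0.06, 0], [0, 0, 0], -1], [[0.26, 0.0787, 0], [0, 0, 0], -1], [[0.296, 0.0907, 0], [0, 0, 0], -1], [[0.296, 0.0907, 0], [0, 0, 0], -1], [[0.296, 0.0907, 0], [0, 0, 0], -1], [[0.296, 0.0907, 0], [0, 0, 0], -1]])

```text
time_s: 29.4
eef_pos: [0.4523, 0.0515, 0.1304]
tool_rot: [-1.574, -2.716, 0.004]
force: [-0.2, -0.2, -1.0]
opening: 0.334
finger_force: 60.8
```

Run:
```python
from stick import *
s=state();print(s['time_s'],s['eef_pos'],s['opening'],s['force'],yaw_now(s),s['q'].round(2),rel(st(74,-70,20.5),29.8,s))
```

```text
29.4 [0.45234628 0.05146358 0.13037252] 0.3344344958282853 [-0.20301471 -0.21187725 -0.99647447] (np.float64(29.804741955167774), array([-0.004, -0.001, -1.   ])) [ 0.47  0.65 -1.04  2.25  0.88  0.74 -0.68] (array([  1.4,   2.9, 109.9]), array([-0.22, -0.06,  0.  ]))
```

Scaled: 109 mm / 750 = 0.1453, 105 mm / 750 = 0.14.

Request:
jog_arm(increments=[[[0.0013, 0.0027, 0.06], [0, 0, 0], -1], [[0.0013, 0.0027, 0.1067], [0, 0, 0], -1], [[0.0013, 0.0027, 0.1307], [0, 0, 0], -1], [[0.0013, 0.0027, 0.14], [0, 0, 0], -1], [[0.0013, 0.0027, 0.1453], [0, 0, 0], -1], [[0.0013, 0.0027, 0.1453], [0, 0, 0], -1]])

```text
time_s: 30.0
eef_pos: [0.454, 0.0539, 0.0224]
tool_rot: [-1.575, -2.716, 0.002]
force: [0.5, 0.3, -0.7]
opening: 0.333
finger_force: 60.7
```

Run:
```python
from stick import *
s=state();print(s['time_s'],s['eef_pos'],s['opening'],s['force'],yaw_now(s))
d=s['eef_pos'][:2]-O;print(d@SX*1e3,d@SY*1e3); stick()
```

```text
30.0 [0.45404002 0.05387    0.02236199] 0.33289693083426863 [ 0.52296742  0.25205785 -0.71541372] (np.float64(29.784554384421487), array([-0.002, -0.   , -1.   ]))
73.77186741117492 -70.1787313089065
stick wood (store) 28088 ((98.13140869140625, -69.23511505126953), (126.52801513671875, 31.31657600402832), 0.39735180139541626) 0.03884135621283728
```

Scaled: -108 mm / 750 = -0.144, -85 mm / 750 = -0.1133.

Request:
jog_arm(increments=[[[0, 0, 0.0027], [0, 0, 0], -1], [[0, 0, 0.004], [0, 0, 0], -1], [[0, 0, 0.0027], [0, 0, 0], 0.2], [[0, 0, 0.0027], [0, 0, 0], 0.2], [[0, 0, 0.0027], [0, 0, 0], 0.2], [[0, 0, -0.0533], [0, 0, 0], 0.2], [[0, 0, -0.1133], [0, 0, 0], 0.2], [[0, 0, -0.144], [0, 0, 0], 0.2], [[0, 0, -0.144], [0, 0, 0], 0.2]])

```text
time_s: 30.95
eef_pos: [0.4554, 0.0548, 0.133]
tool_rot: [1.574, 2.716, 0.002]
force: [-0.5, -0.8, 0.3]
opening: 0.599
finger_force: 0.0
```

Run:
```python
from stick import *
s=state();print(s['time_s'],s['eef_pos'],s['opening'],yaw_now(s),rel(st(-5,-54.5,120),29.8,s))
stick()
c,W=report("top",.06)
```

```text
30.95 [0.45542604 0.05475814 0.13300987] 0.5987691396408944 (np.float64(29.821296540838357), array([ 0.003, -0.   , -1.   ])) (array([-78.8, -17.4,  13.1]), array([0.14, 0.09, 0.02]))
stick wood (store) 8854 ((95.7455062866211, -69.4476547241211), (29.570327758789062, 127.45088958740234), 89.27819061279297) 0.03547356790997992
top pink (463, 253) 0.5363 -0.3859 0.0343 L0.060 W0.035 yaw16.5 store -348.8 77.0
top turq (368, 206) 0.6685 -0.1314 0.0338 L0.061 W0.034 yaw27.5 store -193.6 -164.3
```

Scaled: -79 mm / 750 = -0.1053, -40 mm / 750 = -0.0533.

Request:
jog_arm(increments=[[[-0.0533, -0.012, 0], [0, 0, 0], 0.2], [[-0.1053, -0.0227, 0], [0, 0, 0], 0.2], [[-0.1053, -0.0227, 0], [0, 0, 0], 0.2], [[-0.1053, -0.0227, 0.0133], [0, 0, 0], 0.2], [[-0.1053, -0.0227, 0.0133], [0, 0, 0], 0.2]])

```text
time_s: 31.55
eef_pos: [0.4775, -0.0219, 0.1186]
tool_rot: [-1.571, -2.716, 0.003]
force: [-0.0, 1.3, 0.2]
opening: 0.601
finger_force: 0.0
```

Run:
```python
from stick import *
s=state();print(s['time_s'],s['eef_pos'],s['opening'],yaw_now(s),rel(st(-5,-54.5,63),29.8,s))
W=pts(cam("wrist"))
m=(W[...,2]>.078)&(W[...,2]<.095)&(np.hypot(W[...,0]-.48,W[...,1]+.022)<.03)
p=np.array(cv2.minAreaRect(W[m][:,:2].astype(np.float32))[0]);print(m.sum(),p,(p-O)@SX*1e3,(p-O)@SY*1e3)
```

```text
31.55 [ 0.4775459  -0.02190121  0.11855142] 0.6011286056045644 (np.float64(29.91793744223798), array([-0.004,  0.   , -1.   ])) (array([-1.5,  1.8, 55.5]), array([-0.21, -0.15,  0.12]))
1071 [ 0.47829443 -0.02210612] -4.229845260107512 -53.47142529734074
```

Scaled: 54 mm / 750 = 0.072, 35 mm / 750 = 0.0467.

Request:
jog_arm(increments=[[[-0.0013, 0.0027, 0.0467], [0, 0, 0], 0.2], [[-0.0013, 0.0027, 0.072], [0, 0, 0], 0.2], [[-0.0013, 0.0027, 0.072], [0, 0, 0], 0.2], [[-0.0013, 0.0027, 0.072], [0, 0, 0], -1], [[-0.0013, 0.0027, 0.072], [0, 0, 0], -1], [[-0.0013, 0.0027, 0.072], [0, 0, 0], -1], [[-0.0013, 0.0027, 0.072], [0, 0, 0], -1], [[-0.0013, 0.0027, 0.072], [0, 0, 0], -1]])

```text
time_s: 32.4
eef_pos: [0.4802, -0.0226, 0.0674]
tool_rot: [-1.574, -2.718, 0.003]
force: [-3.7, 0.4, 6.5]
opening: 0.177
finger_force: 58.4
```

Scaled: -46 mm / 750 = -0.0613, -44 mm / 750 = -0.0587.

Request:
jog_arm(increments=[[[0, -0.0107, 0], [0, 0, 0], -1], [[0, -0.0213, 0], [0, 0, 0], -1], [[0, -0.032, 0], [0, 0, 0], -1], [[0, -0.0427, 0], [0, 0, 0], -1], [[0, -0.0507, 0], [0, 0, 0], -1], [[0, -0.056, 0], [0, 0, 0], -1], [[0, -0.0587, 0], [0, 0, 0], -1], [[0, -0.0613, 0], [0, 0, 0], -1], [[0, -0.0613, 0], [0, 0, 0], -1]])

```text
time_s: 33.3
eef_pos: [0.4411, -0.045, 0.0673]
tool_rot: [-1.574, -2.719, -0.001]
force: [0.1, 2.8, 8.6]
opening: 0.173
finger_force: 59.6
```

Run:
```python
from stick import *
s=state();print(s['time_s'],s['eef_pos'],s['opening'],s['force'])
d=s['eef_pos'][:2]-O;print(d@SX*1e3,d@SY*1e3)
```

```text
33.3 [ 0.44109831 -0.04502784  0.06733522] 0.17250135264682767 [0.1040839  2.75889292 8.58716938]
-5.639422709572316 -9.793093349869624
```

Scaled: -4 mm / 750 = -0.0053, -2 mm / 750 = -0.0027.

Request:
jog_arm(increments=[[[0, -0.0027, 0], [0, 0, 0], -1], [[0, -0.0053, 0], [0, 0, 0], -1], [[0, -0.0053, 0], [0, 0, 0], -1]])

```text
time_s: 33.6
eef_pos: [0.4407, -0.0452, 0.0675]
tool_rot: [1.572, 2.718, 0.01]
force: [9.0, 7.6, -3.0]
opening: 0.173
finger_force: 58.8
```

Scaled: -70 mm / 750 = -0.0933, -40 mm / 750 = -0.0533.

Request:
jog_arm(increments=[[[0, 0.004, 0], [0, 0, 0], -1], [[0, 0.004, 0], [0, 0, 0], 0.2], [[0, 0.004, 0], [0, 0, 0], 0.2], [[0, 0.004, 0], [0, 0, 0], 0.2], [[0, 0.004, -0.0533], [0, 0, 0], 0.2], [[0, 0.004, -0.0933], [0, 0, 0], 0.2], [[0, 0.004, -0.0933], [0, 0, 0], 0.2]])

```text
time_s: 34.3
eef_pos: [0.4412, -0.0459, 0.139]
tool_rot: [1.574, 2.716, -0.0]
force: [-0.3, -0.6, 0.7]
opening: 0.603
finger_force: 0.0
```

Run:
```python
from stick import *
s=state();print(s['time_s'],s['eef_pos'],s['opening'],yaw_now(s))
c,W=report("wrist")
m=(W[...,2]>.078)&(W[...,2]<.095)&(np.hypot(W[...,0]-.44,W[...,1]+.045)<.03)
p=np.array(cv2.minAreaRect(W[m][:,:2].astype(np.float32))[0]);print(m.sum(),p,(p-O)@SX*1e3,(p-O)@SY*1e3)
print(rel([.538,-.037,.1],-62,s)); report("top")
```

```text
34.3 [ 0.44119533 -0.04593859  0.13899766] 0.6028889305065221 (np.float64(29.81573650937767), array([ 0.002, -0.001, -1.   ]))
wrist blue (267, 231) 0.4174 -0.0366 0.045 L0.046 W0.045 yaw119.6 store 13.5 6.6
wrist blue (384, 226) 0.4628 -0.0269 0.0481 L0.064 W0.035 yaw179.0 store -0.7 -37.6
wrist blue (378, 237) 0.4622 -0.0277 0.0488 L0.065 W0.035 yaw180.0 store -1.1 -36.7
wrist pink (449, 286) 0.5375 -0.0367 0.0327 L0.060 W0.034 yaw28.6 store -46.3 -97.6
880 [ 0.43941435 -0.04444052] -4.2927003473281795 -8.62332156733273
(array([-40.3,  88.4,  39.2]), array([1.400e-01, 4.000e-02, 9.182e+01]))
top pink (464, 253) 0.536 -0.3859 0.0333 L0.061 W0.035 yaw17.4 store -348.7 77.2
top turq (368, 206) 0.6681 -0.1314 0.0336 L0.060 W0.035 yaw26.5 store -193.4 -163.9
```

Scaled: 92 mm / 750 = 0.1227, 39 mm / 750 = 0.052, 92 degrees / 180 = 0.5111.

Request:
jog_arm(increments=[[[-0.0507, 0.1227, 0], [0, 0, 0.5111], 0.2], [[-0.0507, 0.1227, 0], [0, 0, 0.5111], 0.2], [[-0.0507, 0.1227, 0.0267], [0, 0, 0.5111], 0.2], [[-0.0507, 0.1227, 0.052], [0, 0, 0.5111], 0.2], [[-0.0507, 0.1227, 0.052], [0, 0, 0.5111], 0.2], [[-0.0507, 0.1227, 0.052], [0, 0, 0.5111], 0.2], [[-0.0507, 0.1227, 0.052], [0, 0, 0.5111], 0.2], [[-0.0507, 0.1227, 0.052], [0, 0, 0.5111], 0.2], [[-0.0507, 0.1227, 0.052], [0, 0, 0.5111], 0.2], [[-0.0507, 0.1227, 0.052], [0, 0, 0.5111], 0.2]])

```text
time_s: 35.4
eef_pos: [0.5379, -0.0334, 0.0958]
tool_rot: [-3.008, -0.907, 0.007]
force: [0.1, -0.3, -0.5]
opening: 0.599
finger_force: 0.0
```

Run:
```python
from stick import *
s=state();print(s['time_s'],s['eef_pos'],s['opening'],yaw_now(s),s['q'].round(2),rel([.541,-.036,.014],-61.5,s))
report("wrist")
```

```text
35.4 [ 0.53785566 -0.03337973  0.0958344 ] 0.5994977744970202 (np.float64(-56.43931599588146), array([-0.004, -0.001, -1.   ])) [ 0.33  0.63 -0.54  2.11  0.61  0.56 -1.64] (array([ 1.5,  4. , 81.8]), array([-0.07,  0.24,  5.06]))
wrist pink (327, 249) 0.5386 -0.0362 0.0328 L0.060 W0.034 yaw28.3 store -46.4 -98.8
wrist turq (609, 149) 0.6684 -0.1306 0.033 L0.060 W0.035 yaw27.3 store -192.9 -164.6
```

Scaled: 78 mm / 750 = 0.104, 70 mm / 750 = 0.0933, 5 degrees / 180 = 0.0278.

Request:
jog_arm(increments=[[[0.0013, 0.0053, 0.0533], [0, 0, 0.0278], 0.2], [[0.0013, 0.0053, 0.0933], [0, 0, 0.0278], 0.2], [[0.0013, 0.0053, 0.104], [0, 0, 0.0278], 0.2], [[0.0013, 0.0053, 0.104], [0, 0, 0.0278], -1], [[0.0013, 0.0053, 0.104], [0, 0, 0.0278], -1], [[0.0013, 0.0053, 0.104], [0, 0, 0.0278], -1], [[0.0013, 0.0053, 0.104], [0, 0, 0.0278], -1], [[0.0013, 0.0053, 0.104], [0, 0, 0.0278], -1]])

```text
time_s: 36.25
eef_pos: [0.5421, -0.0361, 0.0199]
tool_rot: [3.042, 0.784, -0.001]
force: [-0.6, 0.8, -1.0]
opening: 0.38
finger_force: 60.8
```

Scaled: -105 mm / 750 = -0.14, -80 mm / 750 = -0.1067.

Request:
jog_arm(increments=[[[0, 0, -0.0533], [0, 0, 0], -1], [[0, 0, -0.1067], [0, 0, 0], -1], [[0, 0, -0.14], [0, 0, 0], -1], [[0, 0, -0.14], [0, 0, 0], -1]])

```text
time_s: 36.65
eef_pos: [0.5436, -0.0359, 0.1277]
tool_rot: [3.041, 0.783, 0.006]
force: [0.7, -0.4, -0.9]
opening: 0.383
finger_force: 60.9
```

Run:
```python
from stick import *
s=state();print(s['time_s'],s['eef_pos'],s['opening'],yaw_now(s),rel([.3943,-.1736,.11],-56,s))
```

```text
36.65 [ 0.54364192 -0.03594732  0.12772066] 0.38334185438086776 (np.float64(-61.127972522231175), array([ 0.004, -0.001, -1.   ])) (array([-197.3,   48.4,   17.2]), array([ 0.15, -0.17, -5.13]))
```

Scaled: -194 mm / 750 = -0.2587, -150 mm / 750 = -0.2, -5 degrees / 180 = -0.0278.

Request:
jog_arm(increments=[[[-0.0667, 0.016, 0], [0, 0, -0.0111], -1], [[-0.1333, 0.032, 0], [0, 0, -0.0278], -1], [[-0.2, 0.048, 0], [0, 0, -0.0278], -1], [[-0.2587, 0.064, 0], [0, 0, -0.0278], -1], [[-0.2587, 0.064, 0], [0, 0, -0.0278], -1], [[-0.2587, 0.064, 0.02], [0, 0, -0.0278], -1], [[-0.2587, 0.064, 0.02], [0, 0, -0.0278], -1]])

```text
time_s: 37.35
eef_pos: [0.3947, -0.1716, 0.1085]
tool_rot: [-3.004, -0.915, 0.005]
force: [0.5, 0.8, 0.0]
opening: 0.379
finger_force: 61.0
```

Run:
```python
from stick import *
s=state();print(s['time_s'],s['eef_pos'],s['opening'],yaw_now(s),s['q'].round(2),rel([.3965,-.172,.025],-56,s))
c,W=report("wrist",.16);save("w8.png",c["image"])
```

```text
37.35 [ 0.39466184 -0.17164957  0.10847794] 0.3793866952422404 (np.float64(-56.13288206908961), array([-0.003,  0.   , -1.   ])) [ 0.68  0.52 -0.55  2.34  0.67  0.43 -1.42] (array([ 1.5,  1.5, 83.5]), array([-0.13,  0.15, -0.13]))
wrist pink (320, 297) 0.3924 -0.1723 0.1226 L0.061 W0.060 yaw33.2 store -91.9 95.7
wrist pink (320, 341) 0.3924 -0.1723 0.1227 L0.061 W0.060 yaw33.2 store -91.9 95.7
```

View pics/w8.png

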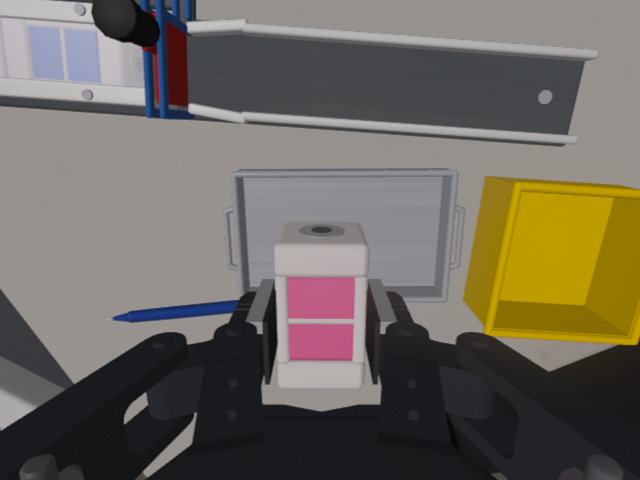

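The view shows the pink cartridge square with the tray, whose rims span (240,170) to (455,300), and the shutter shut. I lower it into the tray.

Scaled: 83 mm / 750 = 0.1107, 80 mm / 750 = 0.1067.

Request:
jog_arm(increments=[[[0.0027, 0.0027, 0.0533], [0, 0, 0], -1], [[0.0027, 0.0027, 0.0933], [0, 0, 0], -1], [[0.0027, 0.0027, 0.1067], [0, 0, 0], -1], [[0.0027, 0.0027, 0.1107], [0, 0, 0], -1], [[0.0027, 0.0027, 0.1107], [0, 0, 0], -1]])

```text
time_s: 37.9
eef_pos: [0.3983, -0.1716, 0.0264]
tool_rot: [-3.004, -0.919, 0.004]
force: [-1.0, -0.5, -1.5]
opening: 0.381
finger_force: 61.0
```

Run:
```python
from stick import *
s=state();print(s['time_s'],s['eef_pos'],s['opening'],s['force'],yaw_now(s),s['q'].round(2))
```

```text
37.9 [ 0.39830793 -0.1715729   0.02641197] 0.38062722216278994 [-0.9962323  -0.52057717 -1.52490991] (np.float64(-55.99776656789229), array([-0.002, -0.   , -1.   ])) [ 0.43  0.66 -0.23  2.39  0.97  0.17 -1.69]
```

Scaled: -100 mm / 750 = -0.1333, -80 mm / 750 = -0.1067.

Request:
jog_arm(increments=[[[0, 0, 0.0013], [0, 0, 0], 0.2], [[0, 0, 0.0013], [0, 0, 0], 0.2], [[0, 0, 0.0013], [0, 0, 0], 0.2], [[0, 0, -0.0533], [0, 0, 0], 0.2], [[0, 0, -0.1067], [0, 0, 0], 1], [[0, 0, -0.1333], [0, 0, 0], 1], [[0, 0, -0.1333], [0, 0, 0], 1]])

```text
time_s: 38.6
eef_pos: [0.3989, -0.173, 0.1292]
tool_rot: [3.003, 0.913, 0.003]
force: [-0.4, -0.2, 0.3]
opening: 0.998
finger_force: 0.0
```

Run:
```python
from stick import *
s=state();print(s['time_s'],s['eef_pos'],s['opening'],yaw_now(s),s['q'].round(2),rel([.536,-.386,.125],17,s))
report("wrist");report("top")
```

```text
38.6 [ 0.39894115 -0.173042    0.12917114] 0.9980865214117269 (np.float64(-56.19479569471015), array([ 0.003, -0.002, -1.   ])) [ 0.75  0.5  -0.65  2.32  0.65  0.5  -1.4 ] (array([ -4.6, 253.2,   5. ]), array([  0.19,   0.08, -73.19]))
wrist pink (318, 237) 0.3962 -0.1722 0.0358 L0.060 W0.034 yaw33.2 store -93.7 92.4
top pink (464, 253) 0.5362 -0.386 0.0338 L0.060 W0.035 yaw15.9 store -348.9 77.1
top turq (368, 206) 0.6684 -0.1317 0.0335 L0.059 W0.034 yaw27.2 store -193.8 -164.0
```

Scaled: 253 mm / 750 = 0.3373, 200 mm / 750 = 0.2667, -73 degrees / 180 = -0.4056.

Request:
jog_arm(increments=[[[-0.0013, 0.0667, 0], [0, 0, -0.4056], 1], [[-0.0027, 0.1333, 0], [0, 0, -0.4056], 1], [[-0.004, 0.2, 0], [0, 0, -0.4056], 1], [[-0.0053, 0.2667, 0], [0, 0, -0.4056], 1], [[-0.0053, 0.3373, 0], [0, 0, -0.4056], 1], [[-0.0053, 0.3373, 0], [0, 0, -0.4056], 1], [[-0.0053, 0.3373, 0], [0, 0, -0.4056], 1], [[-0.0053, 0.3373, 0.0267], [0, 0, -0.4056], 1], [[-0.0053, 0.3373, 0.04], [0, 0, -0.4056], 1], [[-0.0053, 0.3373, 0.04], [0, 0, -0.4056], 1]])

```text
time_s: 39.7
eef_pos: [0.5344, -0.3836, 0.0926]
tool_rot: [-1.865, -2.52, 0.003]
force: [0.2, -0.3, 0.2]
opening: 0.999
finger_force: 0.0
```

Run:
```python
from stick import *
s=state();print(s['time_s'],s['eef_pos'],s['opening'],yaw_now(s),s['q'].round(2),rel([.5363,-.386,.0195],17,s))
report("wrist");
```

```text
39.7 [ 0.5343766  -0.3836183   0.09260643] 0.9994747104912536 (np.float64(16.991780053406497), array([-0.006,  0.002, -1.   ])) [ 1.1   0.88 -0.95  1.82  0.88  0.94  0.04] (array([-3.1,  1.5, 73.1]), array([-0.3 , -0.23, -0.01]))
wrist pink (325, 257) 0.5362 -0.3859 0.0328 L0.060 W0.034 yaw17.1 store -348.8 77.1
```

Scaled: 74 mm / 750 = 0.0987, 68 mm / 750 = 0.0907.

Request:
jog_arm(increments=[[[-0.0027, 0.0013, 0.0533], [0, 0, 0], 1], [[-0.0027, 0.0013, 0.0907], [0, 0, 0], 1], [[-0.0027, 0.0013, 0.0987], [0, 0, 0], 1], [[-0.0027, 0.0013, 0.0987], [0, 0, 0], -1], [[-0.0027, 0.0013, 0.0987], [0, 0, 0], -1], [[-0.0027, 0.0013, 0.0987], [0, 0, 0], -1], [[-0.0027, 0.0013, 0.0987], [0, 0, 0], -1], [[-0.0027, 0.0013, 0.0987], [0, 0, 0], -1]])

```text
time_s: 40.55
eef_pos: [0.5384, -0.3861, 0.0243]
tool_rot: [1.87, 2.522, -0.001]
force: [0.3, 1.3, 7.7]
opening: 0.676
finger_force: 64.9
```

Scaled: -105 mm / 750 = -0.14, -80 mm / 750 = -0.1067.

Request:
jog_arm(increments=[[[0, 0, -0.0533], [0, 0, 0], -1], [[0, 0, -0.1067], [0, 0, 0], -1], [[0, 0, -0.14], [0, 0, 0], -1], [[0, 0, -0.14], [0, 0, 0], -1]])

```text
time_s: 40.95
eef_pos: [0.5394, -0.3865, 0.132]
tool_rot: [1.868, 2.519, -0.001]
force: [-0.0, 0.1, -1.0]
opening: 0.676
finger_force: 64.7
```

Run:
```python
from stick import *
s=state();print(s['time_s'],s['eef_pos'],s['opening'],yaw_now(s),rel([.4224,-.2152,.12],34,s))
```

```text
40.95 [ 0.53941461 -0.38653851  0.13203083] 0.6757881728674551 (np.float64(16.876140528346188), array([ 0.004, -0.004, -1.   ])) (array([198. , -62.3,  11. ]), array([  0.09,   0.28, -17.12]))
```

Scaled: 198 mm / 750 = 0.264, 150 mm / 750 = 0.2, -17 degrees / 180 = -0.0944.

Request:
jog_arm(increments=[[[0.0667, -0.0213, 0], [0, 0, -0.0278], -1], [[0.1333, -0.0413, 0], [0, 0, -0.0556], -1], [[0.2, -0.0627, 0], [0, 0, -0.0944], -1], [[0.264, -0.0827, 0], [0, 0, -0.0944], -1], [[0.264, -0.0827, 0], [0, 0, -0.0944], -1], [[0.264, -0.0827, 0.0133], [0, 0, -0.0944], -1], [[0.264, -0.0827, 0.0133], [0, 0, -0.0944], -1]])

```text
time_s: 41.65
eef_pos: [0.4209, -0.2156, 0.1164]
tool_rot: [-1.478, -2.77, 0.003]
force: [-0.9, -0.3, -1.7]
opening: 0.673
finger_force: 64.7
```

Run:
```python
from stick import *
s=state();print(s['time_s'],s['eef_pos'],s['opening'],yaw_now(s),s['q'].round(2),rel([.4224,-.2152,.030],34,s))
c,W=report("wrist",.16);save("w9.png",c["image"])
```

```text
41.65 [ 0.42085594 -0.21560437  0.1163553 ] 0.6730554241097516 (np.float64(33.83653128523607), array([-0.002, -0.001, -1.   ])) [ 1.06  0.71 -1.06  2.23  0.95  0.78 -0.07] (array([-0.6,  1.7, 86.4]), array([-0.14, -0.05, -0.16]))
wrist pink (328, 159) 0.3958 -0.173 0.0358 L0.060 W0.034 yaw33.1 store -94.2 93.1
wrist pink (296, 309) 0.4181 -0.2168 0.1248 L0.067 W0.035 yaw33.8 store -143.3 95.5
wrist pink (344, 308) 0.4215 -0.2146 0.1248 L0.067 W0.035 yaw33.8 store -143.1 91.5
```

View pics/w9.png

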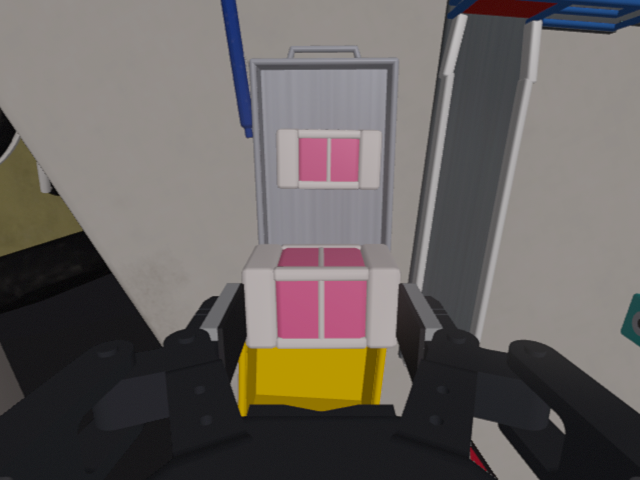

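The pink cartridge hangs crosswise over the free rear half of the tray, with the first pink at (330,160). I lower and release it.

Request:
jog_arm(increments=[[[-0.0013, 0.0013, 0.0533], [0, 0, 0], -1], [[-0.0013, 0.0013, 0.0933], [0, 0, 0], -1], [[-0.0013, 0.0013, 0.1093], [0, 0, 0], -1], [[-0.0013, 0.0013, 0.1133], [0, 0, 0], -1], [[-0.0013, 0.0013, 0.1133], [0, 0, 0], -1], [[-0.0013, 0.0013, 0.1133], [0, 0, 0], 1], [[-0.0013, 0.0013, 0.1133], [0, 0, 0], 1], [[-0.0013, 0.0013, 0.1133], [0, 0, 0], 1], [[-0.0013, 0.0013, 0.0533], [0, 0, 0], 1], [[-0.0013, 0.0013, -0.0133], [0, 0, 0], 1]])

```text
time_s: 42.7
eef_pos: [0.4212, -0.2141, 0.1279]
tool_rot: [-1.473, -2.769, 0.0]
force: [0.5, -1.1, -0.2]
opening: 0.997
finger_force: 0.0
```

Scaled: -250 mm / 750 = -0.3333, -200 mm / 750 = -0.2667.

Request:
jog_arm(increments=[[[0, -0.0533, -0.08], [0, 0, 0], 1], [[0, -0.1067, -0.1467], [0, 0, 0], 1], [[-0.2, -0.2, -0.1467], [0, 0, 0], 1], [[-0.2667, -0.2, -0.1467], [0, 0, 0], 1], [[-0.3333, -0.2667, -0.1467], [0, 0, 0], 1], [[-0.3333, -0.2667, -0.1467], [0, 0, 0], 1], [[-0.3333, -0.2667, -0.1467], [0, 0, 0], 1], [[-0.3333, -0.2667, -0.1467], [0, 0, 0], 1]])

```text
time_s: 43.5
eef_pos: [0.3945, -0.5372, 0.2379]
tool_rot: [-1.48, -2.77, 0.003]
force: [0.6, 0.1, -0.2]
opening: 0.998
finger_force: 0.0
```

Run:
```python
from stick import *
s=state();print(s['time_s'],s['eef_pos'],s['opening'])
c,W=report("top");save("t10.png",cv2.resize(c["image"][160:360,240:500],None,fx=3,fy=3,interpolation=cv2.INTER_CUBIC))
stick("top")
d=W[...,:2]-O;sx,sy=d@SX*1e3,d@SY*1e3
m=(W[...,2]>.075)&(W[...,2]<.095)&(abs(sx+5)<20)&(sy>-70)&(sy<10); print("knob",m.sum(),sx[m].mean(),sy[m].mean())
for p in [(.743,-.076),(.755,-.145)]:
    m=(W[...,2]>.07)&(W[...,2]<.1)&(np.hypot(W[...,0]-p[0],W[...,1]-p[1])<.04);print(m.sum(),W[m].mean(0))
```

```text
43.5 [ 0.39448885 -0.53715357  0.23793933] 0.9982397188619015
top pink (402, 296) 0.4214 -0.2151 0.0363 L0.060 W0.034 yaw32.4 store -143.5 91.8
top pink (386, 306) 0.3958 -0.1731 0.0365 L0.060 W0.034 yaw32.8 store -94.3 93.2
top turq (368, 206) 0.6686 -0.1315 0.0333 L0.061 W0.034 yaw27.2 store -193.8 -164.3
stick wood (store) 506 ((200.69883728027344, -70.86036682128906), (29.60991859436035, 339.85400390625), 89.26702117919922) 0.035734058175577066
knob 37 -4.740805916322489 -8.67872982669101
104 [ 0.75312412 -0.07616519  0.0829424 ]
128 [ 0.76485896 -0.14582501  0.08825326]
```

View pics/t10.png

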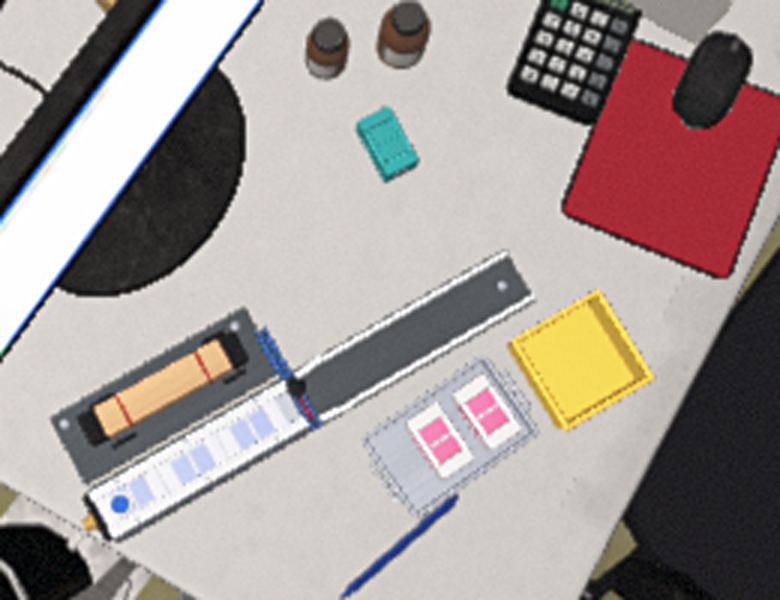

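The final view shows three cartridges in the closed tube, the stick in its rest, both pinks in the tray, and the bottles in place. There's no carbon cartridge anywhere in view. Handing in.

```bash
python3 -c "
from rig import job_done
print(job_done())"
```

```text
the job is handed in; nothing more can be done
None
```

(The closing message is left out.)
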